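Fetch the riveting bar from behind the workshop stock

TASK

Set the bench up for riveting: first clear the jar, the thread spool and the punch block off the rack onto the wooden board, standing upright. With all three out there, take the steel riveting bar from behind and lay it flat in the middle of the black rubber pad, lengthwise along it. Then stand the jar, the spool and the punch block back upright on the rack, each on the very cork square it came from, and leave the brass tin and the wax puck undisturbed.

Things in the scene. Friction and masses are not known exactly. Their poses are not given: they have to be found in the camera images.
- jar_mid (a point): white round plastic dye jar with a black lid, 52 mm diameter (lid 51), 90 mm tall; the point is its centre, half-way up (45 mm above its foot), z up. Starts upright on one of the three cork squares of the rack.
- spool_mid (a point): thread spool wound full with grey thread (hard, like a solid cylinder), light wooden ends 9 mm thick, 51 mm diameter all the way up, 90 mm tall; the point is its centre, half-way up (45 mm above its foot), z up. Starts upright on one of the three cork squares of the rack.
- block_mid (a point): square wooden punch block 50 x 50 mm in plan and 78 mm tall, with five short steel punch ends standing 12 mm out of its top, together 90 mm tall; the point is its centre, half-way up (45 mm above its foot), z up. Starts upright on one of the three cork squares of the rack, its x and y axes square to its side faces.
- bar_mid (a point): steel riveting bar with four round dishes on top, 32 (x) x 120 (y) x 24 (z) mm, about 0.55 kg; the point is its centre, z up. Lies on the rack just behind the three tall things (about 8 mm from them), its long axis along their row; it can be taken across its 32 mm width at mid-length once they are gone.
- caddy: the rack, fixed: dark wooden base 170 (x) x 250 (y) mm, its top 10 mm above the table, and a lip 30 mm high, 12 mm thick along its far edge (x = 73 to 85 mm). Origin: centre of its underside, +x to the back, z up. Three flush cork squares of 58 mm at x = -50, y = -64, 0, +64 mm; one tall thing on each, shuffled, about 12 mm between neighbours. The bar lies at about x = 0, y = 0.
- board: plain wooden board for setting things aside, fixed, 110 (x) x 240 (y) mm, 8 mm thick; origin at the centre of its underside on the table, z up. Empty at the start; lies to the left or the right of the robot.
- pad: black rubber pad, fixed, 90 (x) x 180 (y) mm, 10 mm thick; origin at the centre of its underside on the table, y along its length, z up. Lies on the other side from the board.
- tin_mid (a point): small brass rivet tin, 35 mm diameter, 22 mm tall, standing on the rack beside an end of the bar; the point is its centre. A bystander, to be left alone.
- wax_mid (a point): yellow round wax puck, 48 mm diameter, 16 mm tall, lying on the table in front of the rack; the point is its centre. A bystander, to be left alone.

How it is judged:
On the way, in this order (a step that is already met when the one before it is completed fails the run):
1. the jar, the spool and the punch block all stand upright on the wooden board, the bar still in its place on the rack (x of jar_mid in the frame of board between -0.05 and 0.05 m and y of jar_mid in the frame of board between -0.115 and 0.115 m and height (world z) of jar_mid between 0.045 and 0.061 m and angle between each of jar_mid, spool_mid, block_mid's own z axis and vertical below 0.12 rad and x of spool_mid in the frame of board between -0.05 and 0.05 m and y of spool_mid in the frame of board between -0.115 and 0.115 m and height (world z) of spool_mid between 0.045 and 0.061 m and x of block_mid in the frame of board between -0.05 and 0.05 m and y of block_mid in the frame of board between -0.115 and 0.115 m and height (world z) of block_mid between 0.045 and 0.061 m and distance of bar_mid from where it was at the start of the episode below 0.03 m), for 0.2 s.
2. the bar lies in the middle of the rubber pad, along it, with the other three still on the board (horizontal distance between bar_mid and pad below 0.015 m and angle between the y axis of bar_mid and the y axis of pad, either way round below 0.2 rad and height (world z) of bar_mid between 0.017 and 0.027 m and angle between bar_mid's own z axis and vertical below 0.1 rad and x of jar_mid in the frame of board between -0.05 and 0.05 m and y of jar_mid in the frame of board between -0.115 and 0.115 m and height (world z) of jar_mid between 0.045 and 0.061 m and angle between each of jar_mid, spool_mid, block_mid's own z axis and vertical below 0.12 rad and x of spool_mid in the frame of board between -0.05 and 0.05 m and y of spool_mid in the frame of board between -0.115 and 0.115 m and height (world z) of spool_mid between 0.045 and 0.061 m and x of block_mid in the frame of board between -0.05 and 0.05 m and y of block_mid in the frame of board between -0.115 and 0.115 m and height (world z) of block_mid between 0.045 and 0.061 m), for 0.2 s.
At the end, for the whole second after the job is handed in: The bar lies flat on the rubber pad, its centre within 15 mm of the pad's centre and its length within 0.2 rad of the pad's; the jar, the spool and the punch block stand upright within 14 mm of where each stood at the start (any turn about the vertical); all are at rest (horizontal distance between bar_mid and pad below 0.015 m and angle between the y axis of bar_mid and the y axis of pad, either way round below 0.2 rad and height (world z) of bar_mid between 0.017 and 0.027 m and angle between each of bar_mid, jar_mid, spool_mid, block_mid's own z axis and vertical below 0.1 rad and distance of each of jar_mid, spool_mid, block_mid from where it was at the start of the episode below 0.014 m and linear speed of each of jar, spool, block, bar below 0.02 m/s); the robot touches nothing.
It fails at once if the brass tin or the wax puck is shifted by more than 20 mm (distance of any of tin_mid, wax_mid from where it was at the start of the episode above 0.02 m).
It fails at once if the jar, the spool or the punch block is tipped over (angle between any of jar_mid, spool_mid, block_mid's own z axis and vertical above 0.8 rad).
It also fails if it takes over 147 s, if anything falls off the work surface, if the arm or the gripper's body presses on something with over 40 N, if the wrist force passes 120 N, or if a joint passes its speed limit or range.

ROBOT

A 7-joint arm with a two-finger parallel gripper is mounted at the origin on the work surface. World frame = base frame: x ahead of the robot, y to its left, z up, the work surface at z = 0. Lengths are in m, angles in rad, forces in N, time in s.
With the tool pointing down it reaches from about 0.4 to 0.85 m from the base axis. Payload 4.5 kg.
Tool frame: the origin (TCP) lies at the very end of the fingers, on their centre line; the grasp point (between the pads) lies 19 mm behind it (r.pinch_z is the distance from the TCP to the grasp point, in m); z points along the fingers, y is the line along which they close (so a half turn about z gives the same grasp; the last joint's range is limited). The gripper opens to 88 mm and grips with 3 to 60 N. Pads are 18 mm wide; open, the fingers measure 123 mm over their backs; the gripper's body (75 mm by 187 mm) begins 45 mm behind the grasp point.
Start: joints at [1.177, 0.689, -0.195, 1.565, 0.157, 0.902, -0.215], TCP at [0.259, -0.569, 0.239] pointing down, gripper open.
Joint ranges: [-3.01, 3.01], [-0.46, 2.08], [-1.47, 1.51], [0.13, 2.56], [-1, 4.14], [0.04, 2.09], [-2.66, 2.66]. Speed limits (rad/s): [2.57, 2.57, 3.14, 3.14, 3.14, 3.14, 3.14].

INTERFACE

Orientations are given as a unit quaternion [x, y, z, w].
In Python, from plant import r, cams gives the robot as it stands.
- The arm moves only by the shell command python3 -m pendant 'ROWS' [FORCE]. ROWS is JSON, a list of rows, each a list of 3 entries, a list of its own where there are three numbers: the closure, from -1 (fully open) to 1 (shut), then the shift along the tool's x, y, z in mm, then the turn, a rotation vector about the tool's x, y, z in degrees. A call has 1 to 8 rows; each row shifts and turns the commanded pose from where the row before left it, along the tool's axes as they then stand; what a row does not reach is not made up. A row lasts 1/8 s, in which the tool goes at most 62.5 mm and 10.7 degrees, less where a joint would pass 70% of its speed; a pose out of reach is approached as far as the arm can. A call with a gripper value outside its range is refused whole. The fingers move at their own pace and stop on an object; FORCE is the grip in N (left out, the last holds). Time passes only in rows, so rows that do not move let the fingers close. It gives the time, the measured TCP pose, the force, the opening and the grip force at its end, in the units of the state.
- r.get_state(): the state, without advancing time (a new reading comes with each control period).
- cams.snapshot(name): name is "scene" or "side" or "wrist"; returns a dict with "img" (480x640x3 uint8, red, green, blue), "camera_matrix" (3x3 intrinsics, pixels), "camera_from_world" (4x4, takes a point from world to camera coordinates); the wrist camera has in their place "tool_from_camera" (4x4, takes a point from camera to tool coordinates, whose origin is the TCP and whose axes are the flange's). Camera axes: x right, y up, looking along -z (the intrinsics and any distortion apply to the point x, -y, -z); pixel columns grow to the right and rows downward; lengths in m; the calibration is good to about 2 mm. A picture is of the moment at which its call begins: read the wrist's pose just before it. There is no depth.
- r.finish_job(): hands the job in; it is judged then, once.
The state is a dict: "clock": time; "q": joint angles; "qd": joint speeds; "joint_torque": joint torques, N m; "tool_pos": TCP position; "eef_rot": TCP orientation; "contact_force": force on the tool from outside, world axes, zero at the start; "moment": the same for the moment, N m; "opening": opening from 0.0 (shut) to 1.0 (fully open); "finger_force": force on a finger pad.
Only numpy, scipy, OpenCV 4.12 (cv2) and the standard library are available. Lean on these libraries where they do the work, as an engineer would, in place of code of your own. Each camera call takes 0.05 s, during which the arm holds its last target. There are 200 camera calls.

## Working session

There is one attempt and no reset: what is moved stays moved. The work goes in short steps, Python scripts to look and compute and a shell command to move; the robot and the scene stay as the last step left them, time stands still between calls to the robot, and variables do not carry over. Pictures are saved under pics/ and viewed, at most 14 in all, crops included, and the job is handed in when it is done.

```bash
ls; mkdir -p pics
python3 - <<'E'
from plant import r,cams
import cv2,numpy as np
s=r.get_state(); print(s); print(r.pinch_z)
for n in ["scene","side"]:
    d=cams.snapshot(n); cv2.imwrite(f"pics/{n}0.png",d["img"][...,::-1]); print(n,d["camera_matrix"],d["camera_from_world"],d.keys())
    np.savez(n+"0.npz",**{k:v for k,v in d.items()})
E
```

```text
pics
{'clock': 0.0, 'q': array([ 1.17680839,  0.68996607, -0.19451571,  1.56633094,  0.15733608,
        0.90249359, -0.21505433]), 'qd': array([ 1.15347201e-03, -5.96872824e-04, -1.72612023e-04, -1.62124639e-05,
       -2.24546106e-03,  6.57151460e-04, -1.09172392e-03]), 'joint_torque': array([-1.21150390e-05, -5.27553713e+01, -1.26689471e+00, -1.53423500e+01,
       -5.26853395e-02,  6.56865654e-03,  1.35418240e-04]), 'tool_pos': array([ 0.25897665, -0.56813635,  0.23792475]), 'eef_rot': array([ 9.77195215e-01,  2.12340998e-01, -2.67986902e-04, -8.60498251e-04]), 'contact_force': array([-0.26541804, -0.04997249, -0.34660287]), 'moment': array([ 0.01058948,  0.01142329, -0.00025691]), 'finger_force': 0.0, 'opening': 0.999874200072034}
0.0187
scene [[438.99445629   0.         317.28371394]
 [  0.         438.99445629 237.1447363 ]
 [  0.           0.           1.        ]] [[ 0.48326099  0.87543    -0.00900737 -0.27245907]
 [-0.61274418  0.34556404  0.71072503  0.30960828]
 [ 0.62530264 -0.33794646  0.70341225 -1.16933425]
 [ 0.          0.          0.          1.        ]] dict_keys(['img', 'camera_matrix', 'camera_from_world'])
side [[460.59124842   0.         320.78394134]
 [  0.         460.59124842 240.07033717]
 [  0.           0.           1.        ]] [[-0.90081347 -0.43371021 -0.02074958  0.52650702]
 [ 0.25876587 -0.57460202  0.7764488  -0.18774678]
 [-0.34867652  0.69406626  0.62983864 -0.63993058]
 [ 0.          0.          0.          1.        ]] dict_keys(['img', 'camera_matrix', 'camera_from_world'])
```

View pics/scene0.png

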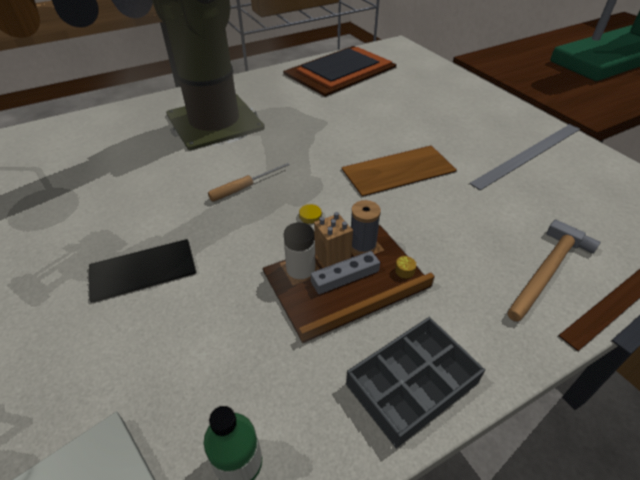

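View pics/side0.png

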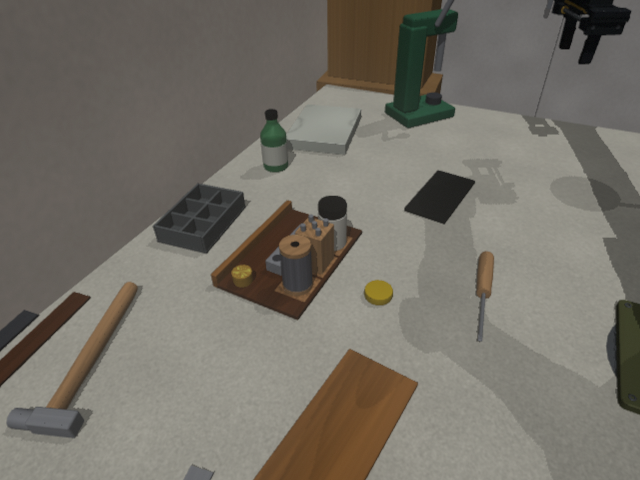

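The scene image shows the board right (343–456, 148–193), the pad left (89–195, 242–299) and the rack in the middle. On the rack, left to right, are the jar, block and spool (lids around (299,235), (333,225), (365,210)), with the bar behind them and the tin at (406,266). The side image shows the same layout from the board side. I'll fit the poses from these pixels and overlay them.

```bash
cat > h.py <<'E'
import numpy as np,cv2
from scipy.optimize import least_squares
def load(n): return dict(np.load(n+"0.npz"))
def proj(d,P):
    P=np.atleast_2d(P); T=d["camera_from_world"]; c=P@T[:3,:3].T+T[:3,3]
    K=d["camera_matrix"]; u=np.c_[c[:,0],-c[:,1],-c[:,2]]@K.T
    return u[:,:2]/u[:,2:]
def ray(d,px,z):
    T=d["camera_from_world"]; K=d["camera_matrix"]
    v=np.linalg.inv(K)@np.array([px[0],px[1],1]); v=T[:3,:3].T@(v*[1,-1,-1]); o=-T[:3,:3].T@T[:3,3]
    return o+v*(z-o[2])/v[2]
def pose(p,L):
    L=np.atleast_2d(L).astype(float);c,s=np.cos(p[2]),np.sin(p[2])
    return np.c_[p[0]+c*L[:,0]-s*L[:,1],p[1]+s*L[:,0]+c*L[:,1],L[:,2]]
def fit(obs,p0):  # obs: list of (cam, local xyz, px)
    f=lambda p:np.concatenate([(proj(d,pose(p,l))[0]-px) for d,l,px in obs])
    s=least_squares(f,p0,loss="soft_l1",x_scale=[.01,.01,.05]); return s.x,f(s.x).reshape(-1,2)
E
python3 - <<'E'
from h import *
S,D=load("scene"),load("side")
for n,px in [("rackNL",(302,333)),("rackNR",(433,282)),("rackFL",(264,270))]: print(n,ray(S,px,.01))
cb=lambda sx,sy,z=.008:(sx*.055,sy*.12,z)
cp=lambda sx,sy:(sx*.045,sy*.09,.01)
cr=lambda sx,sy,z=.01:(sx*.085,sy*.125,z)
p,e=fit([(S,cb(-1,-1),(343,168)),(S,cb(-1,1),(433,148)),(S,cb(1,1),(456,168)),(S,cb(1,-1),(361,192)),(D,cb(1,-1),(351,350)),(D,cb(-1,-1),(417,382))],[.5,.3,0]);print("board",p,e.round(1).tolist());B=p
p,e=fit([(S,cp(-1,-1),(89,266)),(S,cp(-1,1),(188,242)),(S,cp(1,1),(195,268)),(S,cp(1,-1),(91,297)),(D,cp(1,-1),(437,171)),(D,cp(-1,-1),(475,180)),(D,cp(-1,1),(444,221)),(D,cp(1,1),(405,208))],[.5,-.3,0]);print("pad",p,e.round(1).tolist());Pd=p
p,e=fit([(S,cr(1,-1,0),(303,334)),(S,cr(-1,-1),(264,270)),(S,cr(1,1,.03),(433,274)),(D,cr(1,1),(214,276)),(D,cr(-1,1),(298,314)),(D,cr(-1,-1),(362,233)),(D,cr(1,-1,.03),(290,203))],[.6,0,0]);print("rack",p,e.round(1).tolist());R=p
np.savez("fits.npz",B=B,P=Pd,R=R)
t=np.linspace(0,2*np.pi,60)
W=np.zeros((600,800,3),np.uint8)
def ov(d,x0,y0,w,h,k,out):
    im=cv2.resize(d["img"][y0:y0+h,x0:x0+w,::-1],None,fx=k,fy=k,interpolation=cv2.INTER_CUBIC)
    def pl(P,c): cv2.polylines(im,[np.round((proj(d,P)-[x0,y0]+.5)*k).astype(int)],True,c,1)
    pl(pose(R,[cr(-1,-1),cr(-1,1),cr(1,1),cr(1,-1)]),(0,255,0))
    for y in(-.064,0,.064):
        for z,rr in((.01,.026),(.1,.026)): pl(pose(R,np.c_[-.05+rr*np.cos(t),y+rr*np.sin(t),0*t+z]),(255,255,0))
    pl(pose(R,[(-.016,-.06,.034),(-.016,.06,.034),(.016,.06,.034),(.016,-.06,.034)]),(0,0,255))
    out[:]=im
ov(S,250,190,200,150,4,W); cv2.imwrite("pics/ovS.png",W)
ov(D,200,185,200,150,4,W); cv2.imwrite("pics/ovD.png",W)
E
```

```text
rackNL [ 0.70311671 -0.10414683  0.01      ]
rackNR [0.72260756 0.14066507 0.01      ]
rackFL [ 0.5542369  -0.10290055  0.01      ]
board [ 0.42007181  0.29270759 -0.14305813] [[-1.7, -2.6], [-0.6, -3.8], [2.1, 1.2], [0.4, 1.7], [-1.5, -2.4], [1.4, 1.2]]
pad [ 0.43785293 -0.28991573 -0.12255227] [[-0.3, -3.2], [0.2, -5.7], [2.2, 1.0], [-0.8, 2.7], [-0.1, -1.5], [0.2, 0.1], [1.7, 0.5], [-1.1, -0.0]]
rack [ 0.62984978  0.02075961 -0.05297413] [[-1.8, 6.1], [-1.9, -6.5], [1.8, -0.1], [-1.3, 7.6], [0.0, 4.9], [2.5, -1.5], [-0.9, -2.6]]
```

View pics/ovS.png

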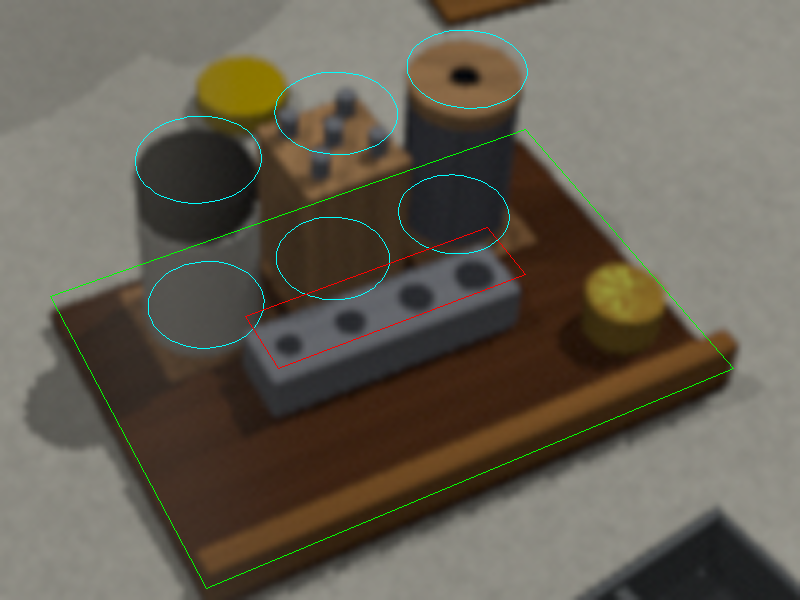

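View pics/ovD.png

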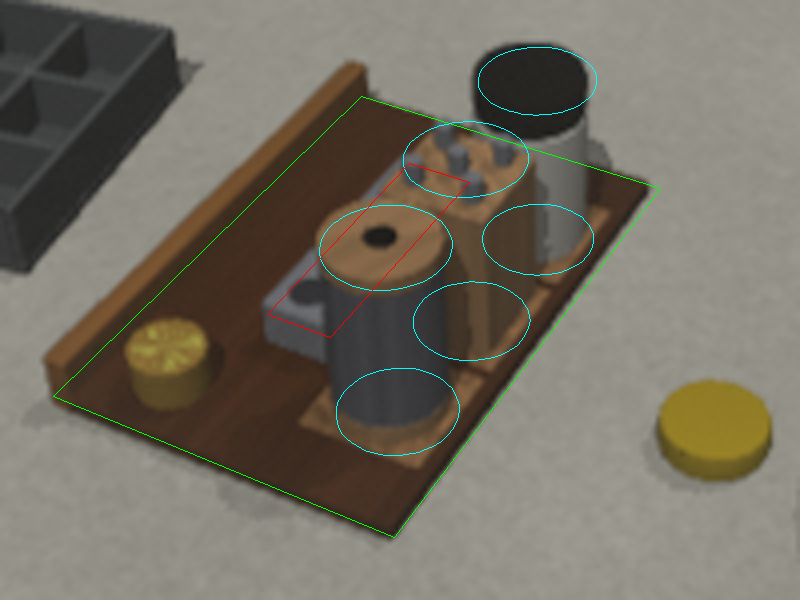

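The overlay sits a few pixels off in the scene image, up to about 5 px. I'll go and measure from above with the wrist camera.

```bash
python3 -m pendant '[[-1,[0,0,-10],[0,0,-8.2]],[-1,[0,0,-10],[0,0,-8.2]],[-1,[0,0,-10],[0,0,-8.2]],[-1,[0,0,-10],[0,0,-8.2]],[-1,[0,0,-10],[0,0,-8.2]],[-1,[0,0,-10],[0,0,-8.2]],[-1,[0,0,-10],[0,0,-8.2]],[-1,[0,0,-10],[0,0,-8.2]]]' 40
python3 -m pendant '[[-1,[40,22,-8],[0,0,0]],[-1,[40,22,-8],[0,0,0]],[-1,[40,22,-8],[0,0,0]],[-1,[40,22,-8],[0,0,0]],[-1,[40,22,-8],[0,0,0]],[-1,[40,22,-8],[0,0,0]],[-1,[40,22,-8],[0,0,0]],[-1,[40,22,-8],[0,0,0]]]'
python3 -m pendant '[[-1,[40,20,0],[0,0,0]],[-1,[40,20,0],[0,0,0]],[-1,[40,20,0],[0,0,0]],[-1,[40,20,0],[0,0,0]],[-1,[40,20,0],[0,0,0]],[-1,[40,20,0],[0,0,0]],[-1,[30,20,0],[0,0,0]],[-1,[0,0,0],[0,0,0]]]'
cat >> h.py <<'E'
from scipy.spatial.transform import Rotation as Ro
def wrist(name):
    from plant import r,cams
    s=r.get_state(); d=cams.snapshot("wrist")
    T=np.eye(4);T[:3,:3]=Ro.from_quat(s["eef_rot"]).as_matrix();T[:3,3]=s["tool_pos"]
    d=dict(d); d["camera_from_world"]=np.linalg.inv(T@d["tool_from_camera"])
    np.savez(name+"0.npz",**d); cv2.imwrite(f"pics/{name}.png",d["img"][...,::-1])
    print(d["camera_matrix"].round(1).tolist(), "cam at",(T@d["tool_from_camera"])[:3,3].round(4)); return d
def go(dx,dy,dz,dyaw=0):  # world deltas (m, deg) -> tool mm for the current pose
    from plant import r
    s=r.get_state(); v=Ro.from_quat(s["eef_rot"]).inv().apply([dx,dy,dz])*1000
    print("tool mm",v.round(1),"turn",-dyaw)
def to(x,y,z,yaw=None):  # target TCP and tool-y heading (rad)
    from plant import r
    s=r.get_state(); M=Ro.from_quat(s["eef_rot"]).as_matrix(); p=s["tool_pos"]
    h=np.arctan2(M[1,1],M[0,1]); print("pos",p.round(4),"heading",round(h,4),"tilt",M[:2,2].round(4),"grip",s["opening"],s["finger_force"],"t",s["clock"])
    y_=h if yaw is None else yaw
    T=np.array([[-np.sin(y_),np.cos(y_),0],[np.cos(y_),np.sin(y_),0],[0,0,-1]]).T
    print("turn first (deg rotvec)",np.degrees(Ro.from_matrix(M.T@T).as_rotvec()).round(2),"then mm",(T.T@(np.array([x,y,z])-p)*1000).round(1))
E
python3 - <<'E'
from h import *
to(.6,.03,.36,0); wrist("w1")
E
```

```text
clock: 1.1
tool_pos: [0.259, -0.5684, 0.3185]
eef_rot: [0.705, 0.709, 0.0, -0.001]
contact_force: [-0.0, -1.3, 0.1]
opening: 0.997
finger_force: 0.0
clock: 2.1
tool_pos: [0.4349, -0.247, 0.3827]
eef_rot: [0.706, 0.708, -0.0, -0.0]
contact_force: [0.5, 1.5, -0.4]
opening: 0.997
finger_force: 0.0
clock: 3.1
tool_pos: [0.5745, 0.0253, 0.3821]
eef_rot: [0.705, 0.71, 0.001, -0.001]
contact_force: [-0.1, -0.0, -0.3]
opening: 1.002
finger_force: 0.0
pos [0.5745 0.0253 0.3821] heading 0.0071 tilt [-0.0007  0.0021] grip 1.0016607657550336 0.0 t 3.1
turn first (deg rotvec) [-0.04 -0.12  0.41] then mm [ 4.7 25.5 22.1]
[[342.9, 0.0, 324.7], [0.0, 342.9, 238.4], [0.0, 0.0, 1.0]] cam at [0.5743 0.0958 0.5279]
```

View pics/w1.png

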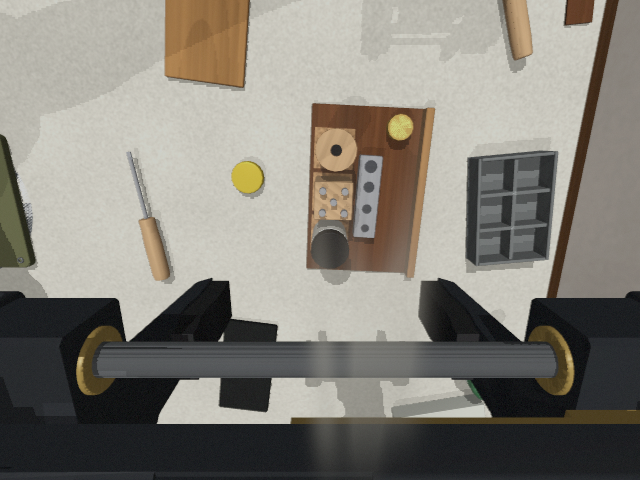

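The wrist view shows the rack at (307–435, 104–277) with the spool at (336,150), block at (333,200), jar at (330,247), bar at (368,196) and tin at (400,127). The pad spans (219–278, 319–411), and the board's near edge runs from (165,76) to (243,87).

Run:
```python
from h import *
W=load("w1")
cr=lambda sx,sy,z=.01:(sx*.085,sy*.125,z)
p,e=fit([(W,cr(-1,1),(313,104)),(W,cr(-1,-1),(307,268.5)),(W,cr(1,1,.03),(435,109)),(W,cr(1,-1,.03),(412.5,277))],[.62,.02,0]);print("rack",p.round(4),e.round(1).tolist());R=p
for y in(-.064,0,.064): print("cork",pose(p,[-.05,y,.01]).round(4))
for n,px,z in [("spool",(336,150),.1),("jar",(330,245),.1),("block",(333.5,199),.088),("tin",(401,127),.032),("wax",(248,177),.016)]: print(n,ray(W,px,z).round(4))
q=[ray(W,a,.034)[:2] for a in[(361,155),(383,157),(376,238),(354,236)]];print("bar",np.mean(q,0),np.subtract(q[1],q[2]),np.subtract(q[0],q[3]))
cp=lambda sx,sy:(sx*.045,sy*.09,.01)
p,e=fit([(W,cp(-1,1),(230,319)),(W,cp(1,1),(278,325)),(W,cp(1,-1),(267,411)),(W,cp(-1,-1),(219,406))],[.44,-.29,-.1]);print("pad",p,e.round(1).tolist())
cb=lambda sx,sy,z=.008:(sx*.055,sy*.12,z)
p,e=fit([(W,cb(-1,-1),(165,76)),(W,cb(1,-1),(243,86))],[.42,.29,-.1]);print("board",p,e.round(1).tolist())
```

```text
rack [ 0.6347  0.0172 -0.0428] [[-1.1, -0.6], [-1.3, 0.6], [1.0, -0.5], [1.2, 1.8]]
cork [[ 0.582  -0.0446  0.01  ]]
cork [[0.5847 0.0194 0.01  ]]
cork [[0.5875 0.0833 0.01  ]]
spool [0.5875 0.0846 0.1   ]
jar [ 0.5816 -0.0355  0.1   ]
block [0.5856 0.023  0.088 ]
tin [0.6785 0.1141 0.032 ]
wax [0.4607 0.0428 0.016 ]
bar [0.63751039 0.01612366] [0.00409772 0.11815459] [0.00617988 0.11780056]
pad [ 0.44077307 -0.2890089  -0.14330929] [[-4.2, -0.7], [0.9, 0.4], [0.8, 0.8], [-0.3, -0.3]]
board [ 0.41806319  0.29330623 -0.11003661] [[-0.6, 0.0], [0.6, 0.0]]
```

Run:
```python
from h import *
to(.5875,.0845,.2,-.045)
```

```text
pos [0.574  0.0228 0.3821] heading 0.0042 tilt [-0.0013 -0.0001] grip 1.0029828707497885 0.0 t 3.15
turn first (deg rotvec) [-0.08  0.    2.82] then mm [ 62.2  10.7 182.1]
```

```bash
python3 -m pendant '[[-1,[0,0,0],[-0.08,0,2.8]],[-1,[21,4,61],[0,0,0]],[-1,[21,4,61],[0,0,0]],[-1,[20,3,60],[0,0,0]],[-1,[0,0,0],[0,0,0]],[-1,[0,0,0],[0,0,0]]]'
python3 - <<'E'
from h import *
to(.5875,.0845,.05,-.045); wrist("w2")
E
```

```text
clock: 3.9
tool_pos: [0.5889, 0.0801, 0.2073]
eef_rot: [0.724, 0.69, 0.001, 0.002]
contact_force: [-0.4, -0.4, -0.1]
opening: 0.999
finger_force: 0.0
pos [0.5889 0.0801 0.2073] heading -0.049 tilt [ 0.0037 -0.0008] grip 0.9985367646121999 0.0 t 3.9
turn first (deg rotvec) [ 0.21  0.04 -0.23] then mm [  4.3  -1.6 157.3]
[[342.9, 0.0, 324.7], [0.0, 342.9, 238.4], [0.0, 0.0, 1.0]] cam at [0.5921 0.1509 0.3529]
```

View pics/w2.png

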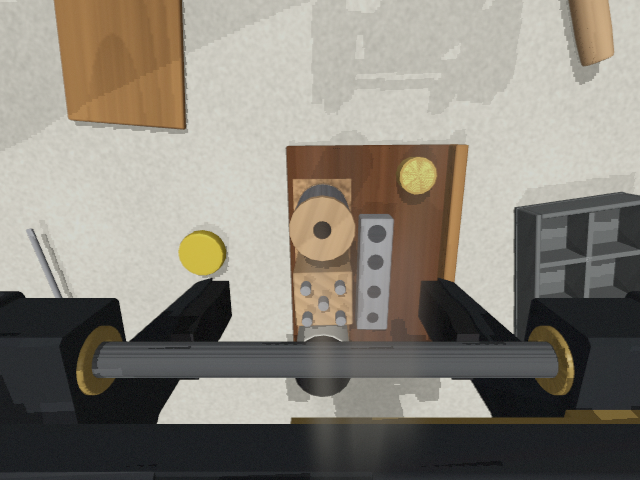

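Now the spool top is at (322,229), the block top around (323,298), the cork square's corners at (293,179) and (351,179), and the board's near corners at (69,119) and (186,129).

Run:
```python
from h import *
W=load("w2")
for n,px,z in [("spool",(322,229),.1),("jar",(323,365),.1),("cork a",(293,179),.01),("cork b",(351,179),.01),("rack FL",(287,146),.01),("lip out",(467,145),.03),("block pin mid",(323,303.5),.1)]: print(n,ray(W,px,z).round(4))
cb=lambda sx,sy,z=.008:(sx*.055,sy*.12,z)
a,b=ray(W,(69,119),.008),ray(W,(186,128),.008);print(a,b,np.linalg.norm(b-a))
p,e=fit([(W,cb(-1,-1),(69,119)),(W,cb(1,-1),(186,128))],[.42,.29,-.1]);print("board",p,e.round(1).tolist())
to(.5875,.083,.05,-.045)
```

```text
spool [0.5876 0.0855 0.1   ]
jar [ 0.5823 -0.0351  0.1   ]
cork a [0.5599 0.1147 0.01  ]
cork b [0.6173 0.1119 0.01  ]
rack FL [0.5565 0.1465 0.01  ]
lip out [0.7221 0.1396 0.03  ]
block pin mid [0.5852 0.023  0.1   ]
[0.35159684 0.18123904 0.008     ] [0.46108958 0.16775372 0.008     ] 0.11032004864684805
board [ 0.42106393  0.29359659 -0.12297828] [[0.2, -0.0], [-0.2, 0.0]]
pos [0.5895 0.0802 0.2081] heading -0.0494 tilt [ 0.0055 -0.0004] grip 0.9987948292613856 0.0 t 3.95
turn first (deg rotvec) [ 0.32  0.01 -0.25] then mm [  2.7  -2.1 158.1]
```

```bash
python3 -m pendant '[[-1,[4,-2,50],[0.3,0,0]],[-1,[0,0,50],[0,0,0]],[-1,[0,0,35],[0,0,0]],[-1,[0,0,20],[0,0,0]],[-1,[0,0,0],[0,0,0]],[-1,[0,0,0],[0,0,0]]]' 30
python3 - <<'E'
from h import *
to(.5875,.0845,.05,-.045)
E
```

```text
clock: 4.7
tool_pos: [0.5876, 0.0855, 0.0528]
eef_rot: [0.724, 0.69, 0.0, -0.0]
contact_force: [0.9, 0.1, 0.0]
opening: 0.998
finger_force: 0.0
pos [0.5876 0.0855 0.0528] heading -0.0482 tilt [0.0002 0.0007] grip 0.997815298217296 0.0 t 4.7
turn first (deg rotvec) [ 0.01 -0.04 -0.19] then mm [-1.  -0.1  2.8]
```

```bash
python3 -m pendant '[[1,[0,0,0],[0,0,0]],[1,[0,0,0],[0,0,0]],[1,[0,0,0],[0,0,0]],[1,[0,0,0],[0,0,0]],[1,[0,0,0],[0,0,0]],[1,[0,0,0],[0,0,0]]]' 30
python3 -m pendant '[[1,[0,0,-10],[0,0,0]],[1,[0,0,-30],[0,0,0]],[1,[0,0,-40],[0,0,0]],[1,[0,0,-40],[0,0,0]],[1,[0,0,0],[0,0,0]],[1,[0,0,0],[0,0,0]]]'
python3 - <<'E'
from h import *
B=[.4205,.2935,-.123]
for y in(.075,0,-.075): print(pose(B,[0,y,.05]).round(4))
x,y,_=pose(B,[0,.075,0])[0]; to(x,y,.165,-.123)
E
```

```text
clock: 5.45
tool_pos: [0.5861, 0.0859, 0.0507]
eef_rot: [0.723, 0.69, -0.001, -0.001]
contact_force: [0.9, 1.0, 1.6]
opening: 0.574
finger_force: 30.0
clock: 6.2
tool_pos: [0.5854, 0.0853, 0.17]
eef_rot: [0.724, 0.69, -0.002, -0.002]
contact_force: [0.1, -0.3, -1.6]
opening: 0.569
finger_force: 30.0
[[0.4297 0.3679 0.05  ]]
[[0.4205 0.2935 0.05  ]]
[[0.4113 0.2191 0.05  ]]
pos [0.5854 0.0853 0.17  ] heading -0.047 tilt [-0.0054 -0.0007] grip 0.5688662424220092 29.991266867145896 t 6.2
turn first (deg rotvec) [-0.31  0.06  4.36] then mm [ 261.4 -189.2    5. ]
```

```bash
python3 -m pendant '[[1,[0,0,0],[-0.3,0,4.4]],[1,[43,-31,0],[0,0,0]],[1,[43,-31,0],[0,0,0]],[1,[43,-31,0],[0,0,0]],[1,[43,-31,0],[0,0,0]],[1,[43,-31,0],[0,0,0]],[1,[43,-31,0],[0,0,0]],[1,[0,0,0],[0,0,0]]]'
python3 - <<'E'
from h import *
to(.4297,.3679,.0495,-.123); wrist("w3")
E
```

```text
clock: 7.2
tool_pos: [0.4288, 0.3698, 0.1692]
eef_rot: [0.746, 0.666, -0.0, -0.002]
contact_force: [0.4, 0.5, -0.9]
opening: 0.574
finger_force: 30.0
pos [0.4288 0.3698 0.1692] heading -0.1141 tilt [-0.0025  0.0022] grip 0.5735501131241444 29.99129131436348 t 7.2
turn first (deg rotvec) [-0.16 -0.11  0.51] then mm [ -1.8   1.1 119.7]
[[342.9, 0.0, 324.7], [0.0, 342.9, 238.4], [0.0, 0.0, 1.0]] cam at [0.4375 0.4398 0.3149]
```

View pics/w3.png

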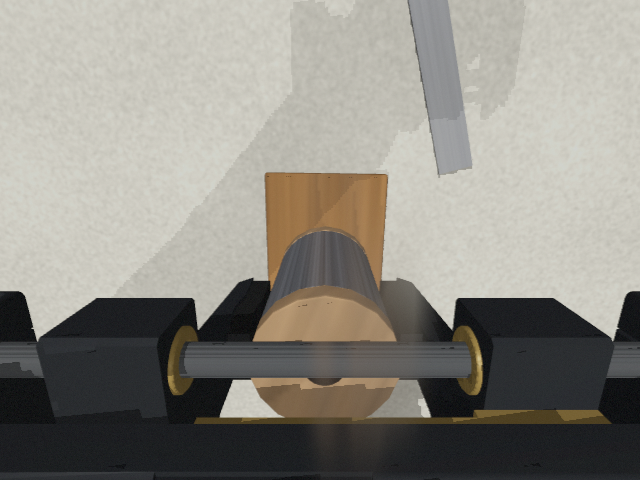

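The spool is held upright over the board. The board's far edge runs (265,174)–(388,174), which I'll use to check the board fit.

Run:
```python
from h import *
W=load("w3")
cb=lambda sx,sy,z=.008:(sx*.055,sy*.12,z)
print(ray(W,(265.5,174),.008),ray(W,(388,174.5),.008), pose([.4205,.2935,-.123],[cb(-1,1),cb(1,1)]))
W2=load("w2")
p,e=fit([(W2,cb(-1,-1),(69,119)),(W2,cb(1,-1),(186,128)),(W,cb(-1,1),(265.5,174)),(W,cb(1,1),(388,174.5))],[.42,.29,-.1]);print("board",p,e.round(1).tolist())
for y in(.075,0,-.075): print(pose(p,[0,y,.05]).round(4))
```

```text
[0.38120275 0.41738597 0.008     ] [0.48870327 0.40468142 0.008     ] [[0.38063833 0.41934136 0.008     ]
 [0.48980729 0.40584545 0.008     ]]
board [ 0.42056942  0.29269369 -0.12094213] [[0.2, 1.2], [-0.3, 0.9], [-1.0, -1.1], [1.0, -0.7]]
[[0.4296 0.3671 0.05  ]]
[[0.4206 0.2927 0.05  ]]
[[0.4115 0.2182 0.05  ]]
```

```bash
python3 -m pendant '[[1,[-2,1,40],[-0.15,0,0.5]],[1,[0,0,40],[0,0,0]],[1,[0,0,25],[0,0,0]],[1,[0,0,11],[0,0,0]],[1,[0,0,2],[0,0,0]],[1,[0,0,0],[0,0,0]],[1,[0,0,0],[0,0,0]]]'
python3 - <<'E'
from h import *
to(.4296,.3671,.0487,-.121)
E
```

```text
clock: 8.12
tool_pos: [0.4352, 0.3629, 0.0532]
eef_rot: [0.752, 0.659, 0.002, 0.002]
contact_force: [-1.0, 1.3, -1.5]
opening: 0.571
finger_force: 30.0
pos [0.4352 0.3629 0.0532] heading -0.1327 tilt [0.0052 0.0005] grip 0.5705775814479925 29.991128984838724 t 8.125
turn first (deg rotvec) [ 0.29 -0.07 -0.67] then mm [ 3.5 -6.   4.5]
```

```bash
python3 -m pendant '[[1,[2,-4,3],[0.3,0,0]],[1,[0,0,1],[0,0,0]],[1,[0,0,0],[0,0,0]],[1,[0,0,0],[0,0,0]]]'
python3 - <<'E'
from h import *
to(.4296,.3671,.0487,-.121)
E
```

```text
clock: 8.62
tool_pos: [0.4305, 0.3658, 0.0487]
eef_rot: [0.752, 0.659, -0.0, -0.001]
contact_force: [-2.1, 0.9, 5.8]
opening: 0.574
finger_force: 30.0
pos [0.4305 0.3658 0.0487] heading -0.1318 tilt [-0.0013  0.001 ] grip 0.573539093977334 29.98948839493096 t 8.625
turn first (deg rotvec) [-0.08 -0.05 -0.62] then mm [ 1.2 -1.  -0. ]
```

Contact, so it's standing on the board. Release, rise, and go to the block.

```bash
python3 -m pendant '[[-1,[0,0,0],[0,0,0]],[-1,[0,0,0],[0,0,0]],[-1,[0,0,0],[0,0,0]],[-1,[0,0,0],[0,0,0]],[-1,[0,0,0],[0,0,0]],[-1,[0,0,-50],[0,0,0]],[-1,[0,0,-60],[0,0,0]],[-1,[0,0,0],[0,0,0]]]'
python3 - <<'E'
from h import *
to(.5855,.0225,.16,-.045)
E
```

```text
clock: 9.62
tool_pos: [0.433, 0.3675, 0.1625]
eef_rot: [0.752, 0.659, 0.004, -0.001]
contact_force: [-0.7, 0.5, -0.5]
opening: 1.003
finger_force: 0.0
pos [0.433  0.3675 0.1625] heading -0.1329 tilt [0.005  0.0069] grip 1.0029148343875915 0.0 t 9.625
turn first (deg rotvec) [ 0.25 -0.42 -5.04] then mm [-337.8  167.9    2.5]
```

```bash
python3 -m pendant '[[-1,[0,0,0],[0.2,-0.4,-5]],[-1,[-48,24,0],[0,0,0]],[-1,[-48,24,0],[0,0,0]],[-1,[-48,24,0],[0,0,0]],[-1,[-48,24,0],[0,0,0]],[-1,[-48,24,0],[0,0,0]],[-1,[-48,24,0],[0,0,0]],[-1,[-48,24,0],[0,0,0]]]'
python3 -m pendant '[[-1,[0,0,0],[0,0,0]],[-1,[0,0,0],[0,0,0]]]'
python3 - <<'E'
from h import *
to(.5855,.0225,.05,-.045); wrist("w4")
E
```

```text
clock: 10.62
tool_pos: [0.5837, 0.02, 0.1586]
eef_rot: [0.723, 0.691, -0.005, 0.0]
contact_force: [1.2, 0.0, 0.0]
opening: 1.0
finger_force: 0.0
clock: 10.88
tool_pos: [0.583, 0.0224, 0.1588]
eef_rot: [0.723, 0.691, -0.005, -0.0]
contact_force: [0.1, 0.8, -0.2]
opening: 0.998
finger_force: 0.0
pos [0.583  0.0224 0.1588] heading -0.045 tilt [-0.0069 -0.0059] grip 0.9975896490443183 0.0 t 10.875
turn first (deg rotvec) [-0.38  0.35  0.  ] then mm [  0.2   2.5 108.8]
[[342.9, 0.0, 324.7], [0.0, 342.9, 238.4], [0.0, 0.0, 1.0]] cam at [0.5874 0.0939 0.304 ]
```

View pics/w4.png

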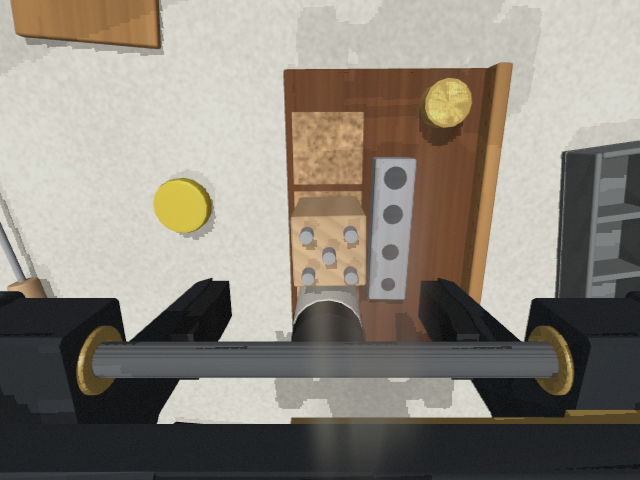

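The block's centre pin is at (329,258) and its sides are square to the rack. The bar's corners are (375,157), (416,159), (407,300) and (369,298), and the spool's cork is clear.

Run:
```python
from h import *
W=load("w4")
for n,px,z in [("pin",(329,258),.1),("tl",(291,216),.088),("tr",(366,213),.088),("br",(366,284),.088),("bl",(292,287),.088)]: print(n,ray(W,px,z).round(4))
lb=lambda sx,sy:(sx*.016,sy*.06,.034)
p,e=fit([(W,lb(-1,1),(375,157)),(W,lb(1,1),(416,159)),(W,lb(1,-1),(407,300)),(W,lb(-1,-1),(369,298))],[.637,.016,-.04]);print("bar",p.round(4),e.round(1).tolist())
a=[ray(W,q,.01) for q in[(293,112),(363,113),(363,184),(292,184)]];print("cork",np.mean(a,0).round(4))
to(.5855,.0225,.05,-.045)
```

```text
pin [0.5853 0.0209 0.1   ]
tl [0.5619 0.0463 0.088 ]
tr [0.6102 0.0462 0.088 ]
br [ 0.6097 -0.0033  0.088 ]
bl [ 0.559  -0.0034  0.088 ]
bar [ 0.6365  0.0168 -0.0433] [[-0.2, 0.4], [0.6, -1.6], [-0.7, -0.3], [0.3, 1.6]]
cork [0.5873 0.0844 0.01  ]
pos [0.5829 0.0234 0.1591] heading -0.0431 tilt [-0.0066 -0.0055] grip 0.9974716840200043 0.0 t 10.925
turn first (deg rotvec) [-0.37  0.33  0.11] then mm [ -0.8   2.7 109.1]
```

```bash
python3 -m pendant '[[-1,[-1,2,35],[-0.35,0.3,0]],[-1,[0,0,35],[0,0,0]],[-1,[0,0,25],[0,0,0]],[-1,[0,0,13],[0,0,0]],[-1,[0,0,0],[0,0,0]],[-1,[0,0,0],[0,0,0]]]'
python3 - <<'E'
from h import *
to(.5853,.0215,.05,-.045)
E
```

```text
clock: 11.68
tool_pos: [0.5862, 0.0211, 0.0526]
eef_rot: [0.723, 0.691, 0.001, 0.001]
contact_force: [-0.4, -0.3, -1.0]
opening: 1.003
finger_force: 0.0
pos [0.5862 0.0211 0.0526] heading -0.0445 tilt [ 0.0026 -0.0011] grip 1.0032295890286398 0.0 t 11.675
turn first (deg rotvec) [0.15 0.06 0.03] then mm [ 0.4 -0.9  2.6]
```

```bash
python3 -m pendant '[[1,[0,0,2],[0,0,0]],[1,[0,0,0],[0,0,0]],[1,[0,0,0],[0,0,0]],[1,[0,0,0],[0,0,0]],[1,[0,0,0],[0,0,0]],[1,[0,0,0],[0,0,0]]]' 30
python3 -m pendant '[[1,[0,0,-10],[0,0,0]],[1,[0,0,-30],[0,0,0]],[1,[0,0,-40],[0,0,0]],[1,[0,0,-40],[0,0,0]],[1,[0,0,0],[0,0,0]],[1,[0,0,0],[0,0,0]]]'
python3 - <<'E'
from h import *
to(.4206,.2927,.16,-.121)
E
```

```text
clock: 12.42
tool_pos: [0.5855, 0.0204, 0.0498]
eef_rot: [0.723, 0.691, -0.0, 0.001]
contact_force: [-0.2, 0.9, 1.5]
opening: 0.565
finger_force: 29.9
clock: 13.18
tool_pos: [0.5847, 0.0201, 0.169]
eef_rot: [0.723, 0.691, -0.001, 0.001]
contact_force: [0.6, 0.4, -2.4]
opening: 0.565
finger_force: 29.9
pos [0.5847 0.0201 0.169 ] heading -0.0453 tilt [-0.0004 -0.0023] grip 0.5645039473596679 29.876586478203535 t 13.175
turn first (deg rotvec) [-0.01  0.13  4.34] then mm [ 250.8 -195.8    9. ]
```

```bash
python3 -m pendant '[[1,[0,0,0],[0,0.1,4.4]],[1,[42,-33,0],[0,0,0]],[1,[42,-33,0],[0,0,0]],[1,[42,-33,0],[0,0,0]],[1,[42,-33,0],[0,0,0]],[1,[42,-33,0],[0,0,0]],[1,[41,-32,0],[0,0,0]],[1,[0,0,0],[0,0,0]]]'
python3 - <<'E'
from h import *
to(.4206,.2927,.048,-.121)
E
```

```text
clock: 14.18
tool_pos: [0.4165, 0.2985, 0.1686]
eef_rot: [0.746, 0.666, 0.0, -0.002]
contact_force: [0.0, -0.2, -1.4]
opening: 0.564
finger_force: 29.9
pos [0.4165 0.2985 0.1686] heading -0.1123 tilt [-0.0021  0.0024] grip 0.5638501850393864 29.87667554989457 t 14.175
turn first (deg rotvec) [-0.14 -0.12  0.5 ] then mm [ -5.2   4.8 120.6]
```

```bash
python3 -m pendant '[[1,[-5,4,40],[-0.1,-0.1,0.5]],[1,[0,0,40],[0,0,0]],[1,[0,0,25],[0,0,0]],[1,[0,0,11],[0,0,0]],[1,[0,0,2],[0,0,0]],[1,[0,0,0],[0,0,0]],[1,[0,0,0],[0,0,0]]]'
python3 - <<'E'
from h import *
to(.4206,.2927,.048,-.121)
E
```

```text
clock: 15.05
tool_pos: [0.4246, 0.2884, 0.0523]
eef_rot: [0.752, 0.659, 0.001, 0.002]
contact_force: [0.6, 0.8, -1.1]
opening: 0.566
finger_force: 29.9
pos [0.4246 0.2884 0.0523] heading -0.131 tilt [ 0.0039 -0.0008] grip 0.5657059495180189 29.87649992108345 t 15.05
turn first (deg rotvec) [ 0.23  0.02 -0.57] then mm [ 3.8 -4.5  4.3]
```

```bash
python3 -m pendant '[[1,[3,-3,3],[0.2,0,0]],[1,[0,0,1],[0,0,0]],[1,[0,0,0],[0,0,0]],[1,[0,0,0],[0,0,0]]]'
python3 - <<'E'
from h import *
to(.4206,.2927,.048,-.121)
E
```

```text
clock: 15.55
tool_pos: [0.4213, 0.2922, 0.0478]
eef_rot: [0.752, 0.66, -0.0, -0.0]
contact_force: [-1.0, 1.5, 3.1]
opening: 0.565
finger_force: 29.9
pos [0.4213 0.2922 0.0478] heading -0.13 tilt [-0.0006 -0.0001] grip 0.5654340537686104 29.877256443724036 t 15.55
turn first (deg rotvec) [-0.03  0.01 -0.52] then mm [ 0.4 -0.7 -0.2]
```

```bash
python3 -m pendant '[[-1,[0,0,0],[0,0,0]],[-1,[0,0,0],[0,0,0]],[-1,[0,0,0],[0,0,0]],[-1,[0,0,0],[0,0,0]],[-1,[0,0,0],[0,0,0]],[-1,[0,0,-50],[0,0,0]],[-1,[0,0,-60],[0,0,0]],[-1,[0,0,0],[0,0,0]]]'
python3 - <<'E'
from h import *
to(.5820,-.0370,.16,-.045)
E
```

```text
clock: 16.55
tool_pos: [0.4235, 0.2935, 0.1612]
eef_rot: [0.752, 0.659, 0.003, 0.0]
contact_force: [0.7, 0.1, -0.0]
opening: 1.004
finger_force: 0.0
pos [0.4235 0.2935 0.1612] heading -0.1313 tilt [0.0053 0.0042] grip 1.00396403337828 0.0 t 16.55
turn first (deg rotvec) [ 0.28 -0.27 -4.94] then mm [-323.   173.2    1.2]
```

```bash
python3 -m pendant '[[-1,[0,0,0],[0.3,-0.3,-5]],[-1,[-46,25,0],[0,0,0]],[-1,[-46,25,0],[0,0,0]],[-1,[-46,25,0],[0,0,0]],[-1,[-46,25,0],[0,0,0]],[-1,[-46,24,0],[0,0,0]],[-1,[-46,24,0],[0,0,0]],[-1,[-47,24,0],[0,0,0]]]'
python3 -m pendant '[[-1,[0,0,0],[0,0,0]],[-1,[0,0,0],[0,0,0]]]'
python3 - <<'E'
from h import *
to(.5820,-.0370,.05,-.045); wrist("w5")
E
```

```text
clock: 17.55
tool_pos: [0.5792, -0.0402, 0.1573]
eef_rot: [0.722, 0.692, -0.005, -0.001]
contact_force: [0.6, 0.3, -0.1]
opening: 0.996
finger_force: 0.0
clock: 17.8
tool_pos: [0.5785, -0.0377, 0.1576]
eef_rot: [0.722, 0.692, -0.005, -0.001]
contact_force: [0.4, 0.9, 1.7]
opening: 1.0
finger_force: 0.0
pos [ 0.5785 -0.0377  0.1576] heading -0.0428 tilt [-0.0083 -0.0052] grip 1.000396251655861 0.0 t 17.8
turn first (deg rotvec) [-0.46  0.32  0.13] then mm [  0.9   3.5 107.6]
[[342.9, 0.0, 324.7], [0.0, 342.9, 238.4], [0.0, 0.0, 1.0]] cam at [0.583  0.0338 0.3028]
```

View pics/w5.png

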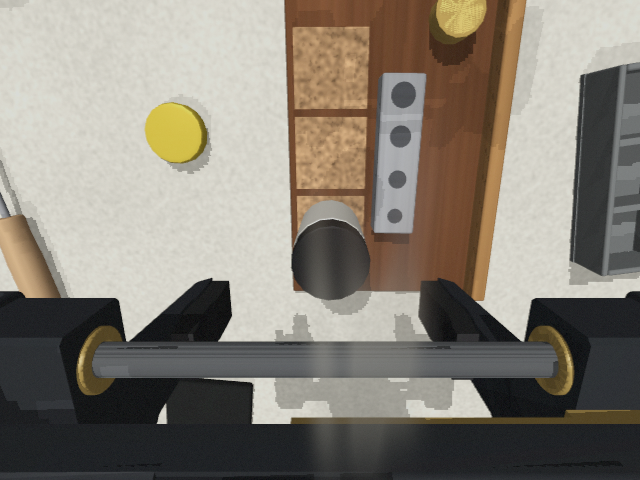

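The jar lid is centred at about (331,260), spanning columns 292–370 and rows 221–300.

Run:
```python
from h import *
W=load("w5")
print(ray(W,(331,260),.1).round(4))
for q in [[(292,27),(369,27),(368,108),(293,109)],[(295,117),(368,117),(367,189),(295,190)]]: print(np.mean([ray(W,a,.01) for a in q],0).round(4))
```

```text
[ 0.582  -0.0401  0.1   ]
[0.587  0.0847 0.01  ]
[0.5852 0.0202 0.01  ]
```

```bash
python3 -m pendant '[[-1,[-2,3,35],[-0.4,0.3,0]],[-1,[0,0,35],[0,0,0]],[-1,[0,0,25],[0,0,0]],[-1,[0,0,11],[0,0,0]],[-1,[0,0,0],[0,0,0]],[-1,[0,0,0],[0,0,0]]]'
python3 - <<'E'
from h import *
to(.5820,-.0400,.05,-.045)
E
```

```text
clock: 18.6
tool_pos: [0.5828, -0.0404, 0.0535]
eef_rot: [0.722, 0.692, 0.001, 0.001]
contact_force: [0.9, -0.4, 0.8]
opening: 1.001
finger_force: 0.0
pos [ 0.5828 -0.0404  0.0535] heading -0.0428 tilt [ 0.0024 -0.0009] grip 1.000897792592787 0.0 t 18.6
turn first (deg rotvec) [0.14 0.04 0.13] then mm [ 0.3 -0.8  3.5]
```

```bash
python3 -m pendant '[[1,[0,0,3],[0,0,0]],[1,[0,0,0],[0,0,0]],[1,[0,0,0],[0,0,0]],[1,[0,0,0],[0,0,0]],[1,[0,0,0],[0,0,0]],[1,[0,0,0],[0,0,0]]]' 30
python3 -m pendant '[[1,[0,0,-10],[0,0,0]],[1,[0,0,-30],[0,0,0]],[1,[0,0,-40],[0,0,0]],[1,[0,0,-40],[0,0,0]],[1,[0,0,0],[0,0,0]],[1,[0,0,0],[0,0,0]]]'
python3 - <<'E'
from h import *
to(.4115,.2182,.16,-.121)
E
```

```text
clock: 19.35
tool_pos: [0.582, -0.041, 0.0496]
eef_rot: [0.722, 0.692, -0.0, 0.001]
contact_force: [-0.7, -1.4, 2.3]
opening: 0.584
finger_force: 30.0
clock: 20.1
tool_pos: [0.5813, -0.0412, 0.1689]
eef_rot: [0.722, 0.692, -0.001, 0.0]
contact_force: [0.1, -0.1, -2.1]
opening: 0.577
finger_force: 30.0
pos [ 0.5813 -0.0412  0.1689] heading -0.0435 tilt [-0.0006 -0.0018] grip 0.5770935164380819 30.00000041341991 t 20.1
turn first (deg rotvec) [-0.02  0.1   4.44] then mm [ 237.  -199.9    8.9]
```

Jar grip TCP is (.582, -.041, .0496).

```bash
python3 -m pendant '[[1,[0,0,0],[0,0.1,4.4]],[1,[39,-33,0],[0,0,0]],[1,[39,-33,0],[0,0,0]],[1,[39,-33,0],[0,0,0]],[1,[38,-33,0],[0,0,0]],[1,[38,-33,0],[0,0,0]],[1,[38,-33,0],[0,0,0]],[1,[0,0,0],[0,0,0]]]'
python3 - <<'E'
from h import *
to(.4115,.2182,.048,-.121)
E
```

```text
clock: 21.1
tool_pos: [0.4099, 0.2162, 0.1687]
eef_rot: [0.745, 0.667, -0.0, -0.001]
contact_force: [0.4, 0.0, -1.2]
opening: 0.575
finger_force: 30.0
pos [0.4099 0.2162 0.1687] heading -0.1109 tilt [-0.0021  0.0021] grip 0.5751701350107842 30.000062672188506 t 21.1
turn first (deg rotvec) [-0.13 -0.11  0.58] then mm [  2.1   1.3 120.7]
```

```bash
python3 -m pendant '[[1,[2,1,40],[-0.1,-0.1,0.5]],[1,[0,0,40],[0,0,0]],[1,[0,0,25],[0,0,0]],[1,[0,0,11],[0,0,0]],[1,[0,0,2],[0,0,0]],[1,[0,0,0],[0,0,0]],[1,[0,0,0],[0,0,0]]]'
python3 - <<'E'
from h import *
to(.4115,.2182,.048,-.121)
E
```

```text
clock: 21.98
tool_pos: [0.4152, 0.2142, 0.0522]
eef_rot: [0.751, 0.66, 0.001, 0.001]
contact_force: [-0.7, 0.9, -1.8]
opening: 0.579
finger_force: 30.0
pos [0.4152 0.2142 0.0522] heading -0.1294 tilt [ 0.0037 -0.0005] grip 0.5786852357474378 29.999881720214034 t 21.975
turn first (deg rotvec) [ 0.21 -0.   -0.48] then mm [ 3.5 -4.1  4.2]
```

```bash
python3 -m pendant '[[1,[2,-4,3],[0.2,0,0]],[1,[0,0,1],[0,0,0]],[1,[0,0,0],[0,0,0]],[1,[0,0,0],[0,0,0]]]'
python3 - <<'E'
from h import *
to(.4115,.2182,.048,-.121)
E
```

```text
clock: 22.48
tool_pos: [0.4107, 0.2169, 0.0476]
eef_rot: [0.751, 0.66, -0.001, -0.0]
contact_force: [-1.9, 1.4, 2.5]
opening: 0.584
finger_force: 30.0
pos [0.4107 0.2169 0.0476] heading -0.1284 tilt [-0.0012 -0.0003] grip 0.583523382534824 30.00032632451621 t 22.475
turn first (deg rotvec) [-0.06  0.03 -0.42] then mm [ 1.4  0.7 -0.4]
```

```bash
python3 -m pendant '[[-1,[0,0,0],[0,0,0]],[-1,[0,0,0],[0,0,0]],[-1,[0,0,0],[0,0,0]],[-1,[0,0,0],[0,0,0]],[-1,[0,0,0],[0,0,0]],[-1,[0,0,-50],[0,0,0]],[-1,[0,0,-60],[0,0,0]],[-1,[0,0,0],[0,0,0]]]'
python3 - <<'E'
from h import *
from plant import cams
to(.6365,.0168,.13,-.043)
cv2.imwrite("pics/s1.png",cams.snapshot("scene")["img"][100:350,200:520,::-1])
E
```

```text
clock: 23.48
tool_pos: [0.4129, 0.218, 0.1609]
eef_rot: [0.751, 0.66, 0.003, 0.0]
contact_force: [1.3, 0.2, -0.1]
opening: 0.996
finger_force: 0.0
pos [0.4129 0.218  0.1609] heading -0.1298 tilt [0.005  0.0039] grip 0.9961837859478934 0.0 t 23.475
turn first (deg rotvec) [ 0.27 -0.25 -4.97] then mm [-191.4  232.    30.9]
```

View pics/s1.png

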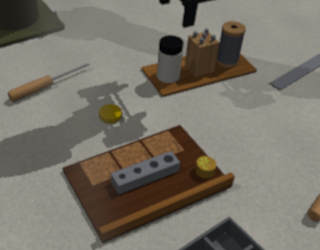

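All three stand on the board: jar at crop (171,60), block at (203,52), spool at (231,43). Now the bar.

```bash
python3 -m pendant '[[-1,[0,0,0],[0.3,-0.25,-5]],[-1,[-38,46,0],[0,0,0]],[-1,[-38,46,0],[0,0,0]],[-1,[-38,46,0],[0,0,0]],[-1,[-38,46,10],[0,0,0]],[-1,[-38,46,20],[0,0,0]],[-1,[0,0,0],[0,0,0]],[-1,[0,0,0],[0,0,0]]]'
python3 - <<'E'
from h import *
to(.6365,.0168,.0125,-.043)
E
```

```text
clock: 24.52
tool_pos: [0.631, 0.018, 0.1253]
eef_rot: [0.721, 0.692, -0.005, -0.002]
contact_force: [-0.5, 0.9, 0.7]
opening: 1.001
finger_force: 0.0
pos [0.631  0.018  0.1253] heading -0.0409 tilt [-0.01   -0.0047] grip 1.0007134911767834 0.0 t 24.525
turn first (deg rotvec) [-0.56  0.29  0.12] then mm [ -1.    5.6 112.8]
```

```bash
python3 -m pendant '[[-1,[-1,4,35],[-0.5,0.3,0]],[-1,[0,0,35],[0,0,0]],[-1,[0,0,20],[0,0,0]],[-1,[0,0,8],[0,0,0]],[-1,[0,0,0],[0,0,0]],[-1,[0,0,0],[0,0,0]]]'
python3 - <<'E'
from h import *
to(.6365,.0168,.0130,-.043)
E
```

```text
clock: 25.28
tool_pos: [0.6371, 0.0164, 0.0303]
eef_rot: [0.722, 0.692, 0.002, 0.001]
contact_force: [0.8, 0.1, 0.7]
opening: 1.002
finger_force: 0.0
pos [0.6371 0.0164 0.0303] heading -0.0415 tilt [0.0043 0.0004] grip 1.0020150665605767 0.0 t 25.275
turn first (deg rotvec) [ 0.25 -0.03  0.08] then mm [ 0.4 -0.6 17.3]
```

```bash
python3 -m pendant '[[-1,[0,-1,9],[0.2,0,0]],[-1,[0,0,6],[0,0,0]],[-1,[0,0,0],[0,0,0]],[-1,[0,0,0],[0,0,0]]]'
python3 - <<'E'
from h import *
to(.6365,.0168,.0130,-.043)
E
```

```text
clock: 25.78
tool_pos: [0.6353, 0.0161, 0.0141]
eef_rot: [0.722, 0.692, -0.0, -0.0]
contact_force: [-0.1, -0.5, 0.6]
opening: 0.998
finger_force: 0.0
pos [0.6353 0.0161 0.0141] heading -0.0416 tilt [-0.0012  0.0002] grip 0.9975133268081031 0.0 t 25.775
turn first (deg rotvec) [-0.07 -0.01  0.08] then mm [0.7 1.2 1.1]
```

```bash
python3 -m pendant '[[1,[0,0,0],[0,0,0]],[1,[0,0,0],[0,0,0]],[1,[0,0,0],[0,0,0]],[1,[0,0,0],[0,0,0]],[1,[0,0,0],[0,0,0]],[1,[0,0,0],[0,0,0]],[1,[0,0,0],[0,0,0]],[1,[0,0,0],[0,0,0]]]' 50
python3 -m pendant '[[1,[0,0,-10],[0,0,0]],[1,[0,0,-30],[0,0,0]],[1,[0,0,-40],[0,0,0]],[1,[0,0,-40],[0,0,0]],[1,[0,0,0],[0,0,0]],[1,[0,0,0],[0,0,0]]]'
python3 - <<'E'
from h import *
to(.4408,-.2890,.13,-.13)
E
```

```text
clock: 26.78
tool_pos: [0.6357, 0.0161, 0.0141]
eef_rot: [0.722, 0.692, -0.0, -0.0]
contact_force: [1.7, -0.4, -1.2]
opening: 0.356
finger_force: 49.9
clock: 27.52
tool_pos: [0.6339, 0.0153, 0.1327]
eef_rot: [0.722, 0.692, -0.002, -0.001]
contact_force: [0.2, -1.1, -6.0]
opening: 0.358
finger_force: 49.9
pos [0.6339 0.0153 0.1327] heading -0.0417 tilt [-0.0044 -0.0011] grip 0.3582889922624786 49.94603522121906 t 27.525
turn first (deg rotvec) [-0.25  0.08  5.06] then mm [-326.8 -152.     2.7]
```

```bash
python3 -m pendant '[[1,[0,0,0],[-0.25,0.1,5]],[1,[-46,-22,0],[0,0,0]],[1,[-46,-22,0],[0,0,0]],[1,[-47,-22,0],[0,0,0]],[1,[-47,-22,0],[0,0,0]],[1,[-47,-22,0],[0,0,0]],[1,[-47,-21,0],[0,0,0]],[1,[-47,-21,0],[0,0,0]]]'
python3 -m pendant '[[1,[0,0,0],[0,0,0]],[1,[0,0,0],[0,0,0]],[1,[0,0,0],[0,0,0]]]'
python3 - <<'E'
from h import *
to(.4408,-.2890,.13,-.13); wrist("w6")
E
```

```text
clock: 28.52
tool_pos: [0.4403, -0.2896, 0.1312]
eef_rot: [0.751, 0.66, 0.001, -0.001]
contact_force: [-0.2, 0.0, -4.4]
opening: 0.357
finger_force: 49.9
clock: 28.9
tool_pos: [0.4434, -0.2869, 0.1325]
eef_rot: [0.75, 0.661, 0.002, -0.0]
contact_force: [-0.2, 0.3, -5.8]
opening: 0.356
finger_force: 49.9
pos [ 0.4434 -0.2869  0.1325] heading -0.1262 tilt [0.0033 0.0032] grip 0.3563301460901681 49.946157820522785 t 28.9
turn first (deg rotvec) [ 0.16 -0.2   0.22] then mm [-2.4 -2.3  2.5]
[[342.9, 0.0, 324.7], [0.0, 342.9, 238.4], [0.0, 0.0, 1.0]] cam at [ 0.4521 -0.2172  0.2783]
```

View pics/w6.png

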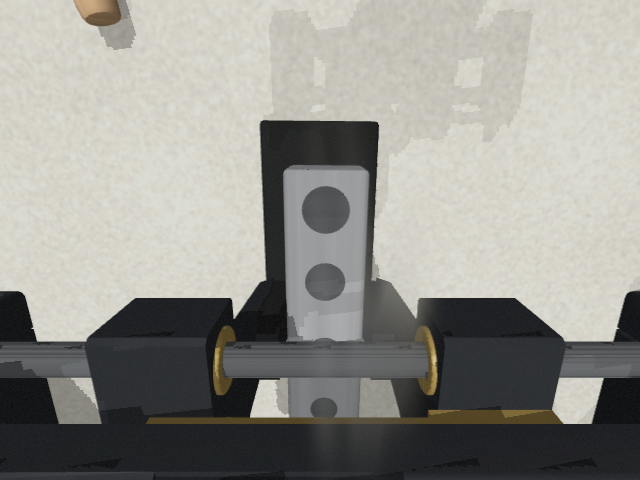

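The bar is held straight, its end edge at (285,168)–(367,168). The pad's far corners are (261,121) and (378,121).

Run:
```python
from h import *
W=load("w6"); W1=load("w1")
cp=lambda sx,sy:(sx*.045,sy*.09,.01)
a,b=ray(W,(261,121.5),.01),ray(W,(378.5,121.5),.01);print(a,b,np.linalg.norm(b-a))
p,e=fit([(W,cp(-1,1),(261,121.5)),(W,cp(1,1),(378.5,121.5)),(W1,cp(1,-1),(267,411)),(W1,cp(-1,-1),(219,406))],[.44,-.29,-.12]);print("pad",p.round(4),e.round(1).tolist())
p2,e=fit([(W,cp(-1,1),(261,121.5)),(W,cp(1,1),(378.5,121.5))],[.44,-.29,-.12]);print("pad",p2.round(4))
lb=lambda sx,sy:(sx*.016,sy*.06,.1524)
q,e=fit([(W,lb(-1,1),(285,168)),(W,lb(1,1),(367.5,168))],[.44,-.29,-.12]);print("bar",q.round(4),e.round(1).tolist())
to(p[0],p[1],.0141,-.126)
```

```text
[ 0.4075392  -0.19761926  0.01      ] [ 0.49399604 -0.20856569  0.01      ] 0.08714705321649699
pad [ 0.4389 -0.2921 -0.129 ] [[-2.4, -0.4], [1.5, -0.0], [0.5, 2.0], [-0.5, 1.4]]
pad [ 0.4395 -0.2924 -0.1259]
bar [ 0.4442 -0.2862 -0.1262] [[-3.1, 0.0], [3.1, 0.0]]
pos [ 0.4434 -0.2871  0.1327] heading -0.1262 tilt [0.0034 0.0027] grip 0.3573789298556332 49.94595564901829 t 28.95
turn first (deg rotvec) [ 0.17 -0.18 -0.01] then mm [ -5.6  -3.8 118.6]
```

```bash
python3 -m pendant '[[1,[-5,-4,40],[0.15,-0.2,0]],[1,[0,0,40],[0,0,0]],[1,[0,0,20],[0,0,0]],[1,[0,0,10],[0,0,0]],[1,[0,0,0],[0,0,0]],[1,[0,0,0],[0,0,0]],[1,[0,0,0],[0,0,0]]]'
python3 - <<'E'
from h import *
to(.4393,-.2920,.0141,-.126)
E
```

```text
clock: 29.82
tool_pos: [0.4388, -0.2935, 0.0238]
eef_rot: [0.751, 0.66, -0.0, 0.001]
contact_force: [-0.9, -0.5, -5.3]
opening: 0.361
finger_force: 49.9
pos [ 0.4388 -0.2935  0.0238] heading -0.1292 tilt [ 0.0018 -0.0023] grip 0.36104663388636415 49.94598498567939 t 29.825
turn first (deg rotvec) [ 0.12  0.12 -0.18] then mm [1.6 0.3 9.7]
```

```bash
python3 -m pendant '[[1,[1,0,6],[0.1,0.1,0]],[1,[0,0,3],[0,0,0]],[1,[0,0,0],[0,0,0]],[1,[0,0,0],[0,0,0]]]'
python3 - <<'E'
from h import *
to(.4393,-.2920,.0141,-.126)
E
```

```text
clock: 30.32
tool_pos: [0.4383, -0.2922, 0.0141]
eef_rot: [0.751, 0.66, -0.0, -0.001]
contact_force: [-0.4, -0.4, -1.4]
opening: 0.359
finger_force: 49.9
pos [ 0.4383 -0.2922  0.0141] heading -0.1289 tilt [-0.0012  0.0003] grip 0.35932558792826214 49.943865425884724 t 30.325
turn first (deg rotvec) [-0.07 -0.01 -0.17] then mm [ 0.3  0.9 -0. ]
```

```bash
python3 -m pendant '[[1,[0,0,0.5],[0,0,0]],[-1,[0,0,0],[0,0,0]],[-1,[0,0,0],[0,0,0]],[-1,[0,0,0],[0,0,0]],[-1,[0,0,0],[0,0,0]],[-1,[0,0,0],[0,0,0]],[-1,[0,0,-60],[0,0,0]],[-1,[0,0,-60],[0,0,0]]]'
python3 -m pendant '[[-1,[-20,0,-30],[0,0,0]],[-1,[-40,0,0],[0,0,0]],[-1,[0,0,0],[0,0,0]]]'
python3 - <<'E'
from h import *
to(.4107,.2169,.16,-.1284); wrist("w7")
E
```

```text
clock: 31.32
tool_pos: [0.4379, -0.2919, 0.1343]
eef_rot: [0.751, 0.66, -0.001, -0.002]
contact_force: [1.7, -1.8, -0.0]
opening: 0.998
finger_force: 0.0
clock: 31.7
tool_pos: [0.4292, -0.3557, 0.1634]
eef_rot: [0.753, 0.658, -0.001, 0.0]
contact_force: [-0.9, 0.6, -0.1]
opening: 1.001
finger_force: 0.0
pos [ 0.4292 -0.3557  0.1634] heading -0.1355 tilt [-0.0018 -0.0023] grip 1.0012879453721095 0.0 t 31.7
turn first (deg rotvec) [-0.09  0.14 -0.4 ] then mm [565.5 -91.7   3.4]
[[342.9, 0.0, 324.7], [0.0, 342.9, 238.4], [0.0, 0.0, 1.0]] cam at [ 0.4393 -0.2852  0.3089]
```

View pics/w7.png

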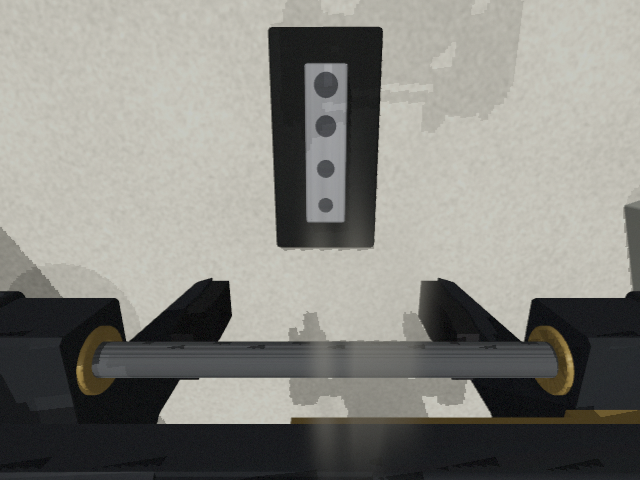

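The bar lies centred along the pad. I'll check this numerically, then go for the jar.

```bash
python3 - <<'E'
from h import *
W=load("w7")
print("bar",np.mean([ray(W,a,.034) for a in[(305,64),(347,64),(345,222),(306,222)]],0),"pad",np.mean([ray(W,a,.01) for a in[(268,28),(383,27),(374,247),(277,247)]],0))
E
python3 -m pendant '[[-1,[57,-9,0],[-0.1,0.1,-0.4]],[-1,[57,-9,0],[0,0,0]],[-1,[57,-9,0],[0,0,0]],[-1,[57,-9,0],[0,0,0]],[-1,[57,-9,0],[0,0,0]],[-1,[57,-9,0],[0,0,0]],[-1,[57,-9,0],[0,0,0]],[-1,[57,-9,0],[0,0,0]]]'
python3 -m pendant '[[-1,[55,-9,0],[0,0,0]],[-1,[54,-9,0],[0,0,0]],[-1,[0,0,0],[0,0,0]],[-1,[0,0,0],[0,0,0]]]'
python3 - <<'E'
from h import *
to(.4107,.2169,.0485,-.1284)
E
```

```text
bar [ 0.43859663 -0.29209076  0.034     ] pad [ 0.43845303 -0.2916683   0.01      ]
clock: 32.75
tool_pos: [0.4139, 0.1125, 0.1641]
eef_rot: [0.748, 0.664, 0.001, -0.001]
contact_force: [1.8, -0.5, -0.8]
opening: 0.997
finger_force: 0.0
clock: 33.25
tool_pos: [0.4094, 0.2195, 0.1641]
eef_rot: [0.748, 0.663, -0.0, -0.0]
contact_force: [0.8, -1.3, -0.2]
opening: 0.999
finger_force: 0.0
pos [0.4094 0.2195 0.1641] heading -0.1204 tilt [-0.0008  0.0003] grip 0.9988218211580047 0.0 t 33.25
turn first (deg rotvec) [-0.04 -0.01  0.46] then mm [ -2.5   1.6 115.6]
```

```bash
python3 -m pendant '[[-1,[-2,1,40],[0,0,0.4]],[-1,[0,0,40],[0,0,0]],[-1,[0,0,25],[0,0,0]],[-1,[0,0,8],[0,0,0]],[-1,[0,0,0],[0,0,0]],[-1,[0,0,0],[0,0,0]]]'
python3 - <<'E'
from h import *
to(.4107,.2169,.0476,-.1284)
E
```

```text
clock: 34.0
tool_pos: [0.4119, 0.218, 0.0523]
eef_rot: [0.751, 0.66, 0.002, -0.0]
contact_force: [-1.0, -0.1, -0.2]
opening: 1.004
finger_force: 0.0
pos [0.4119 0.218  0.0523] heading -0.1298 tilt [0.0018 0.0027] grip 1.0037712435173485 0.0 t 34.0
turn first (deg rotvec) [ 0.09 -0.17 -0.08] then mm [-1.2 -1.1  4.7]
```

```bash
python3 -m pendant '[[-1,[-1,-1,4],[0.1,-0.2,0]],[-1,[0,0,0],[0,0,0]],[1,[0,0,0],[0,0,0]],[1,[0,0,0],[0,0,0]],[1,[0,0,0],[0,0,0]],[1,[0,0,0],[0,0,0]],[1,[0,0,0],[0,0,0]],[1,[0,0,0],[0,0,0]]]' 30
python3 -m pendant '[[1,[0,0,-10],[0,0,0]],[1,[0,0,-30],[0,0,0]],[1,[0,0,-40],[0,0,0]],[1,[0,0,-40],[0,0,0]],[1,[0,0,0],[0,0,0]],[1,[0,0,0],[0,0,0]]]'
python3 - <<'E'
from h import *
to(.5820,-.0410,.165,-.044)
E
```

```text
clock: 35.0
tool_pos: [0.4104, 0.2173, 0.0474]
eef_rot: [0.751, 0.66, -0.001, 0.0]
contact_force: [0.2, 0.3, -0.4]
opening: 0.58
finger_force: 30.0
clock: 35.75
tool_pos: [0.4101, 0.2166, 0.1671]
eef_rot: [0.751, 0.66, -0.002, 0.0]
contact_force: [-1.3, -0.6, -3.0]
opening: 0.58
finger_force: 30.0
pos [0.4101 0.2166 0.1671] heading -0.1293 tilt [-0.0021 -0.0024] grip 0.5796525173773983 29.99890051498369 t 35.75
turn first (deg rotvec) [-0.11  0.15 -4.89] then mm [-249.8  183.     2.1]
```

```bash
python3 -m pendant '[[1,[0,0,0],[-0.1,0.1,-4.9]],[1,[-42,31,0],[0,0,0]],[1,[-42,31,0],[0,0,0]],[1,[-42,31,0],[0,0,0]],[1,[-42,30,0],[0,0,0]],[1,[-41,30,0],[0,0,0]],[1,[-41,30,0],[0,0,0]],[1,[0,0,0],[0,0,0]]]'
python3 - <<'E'
from h import *
to(.5820,-.0410,.0496,-.044)
E
```

```text
clock: 36.75
tool_pos: [0.5829, -0.0461, 0.1647]
eef_rot: [0.725, 0.689, -0.002, 0.0]
contact_force: [0.2, 0.6, -1.3]
opening: 0.581
finger_force: 30.0
pos [ 0.5829 -0.0461  0.1647] heading -0.0519 tilt [-0.0024 -0.0033] grip 0.5806210084785184 29.99879054217672 t 36.75
turn first (deg rotvec) [-0.13  0.19 -0.45] then mm [  5.   -1.1 115.1]
```

```bash
python3 -m pendant '[[1,[5,-1,40],[-0.1,0.2,-0.4]],[1,[0,0,40],[0,0,0]],[1,[0,0,22],[0,0,0]],[1,[0,0,8],[0,0,0]],[1,[0,0,0],[0,0,0]],[1,[0,0,0],[0,0,0]],[1,[0,0,0],[0,0,0]]]'
python3 - <<'E'
from h import *
to(.5820,-.0410,.0496,-.044)
E
```

```text
clock: 37.62
tool_pos: [0.5824, -0.035, 0.0583]
eef_rot: [0.72, 0.694, 0.003, 0.0]
contact_force: [1.2, -0.4, -1.5]
opening: 0.581
finger_force: 30.0
pos [ 0.5824 -0.035   0.0583] heading -0.0366 tilt [0.0039 0.0036] grip 0.5808123323090482 29.9989831878338 t 37.625
turn first (deg rotvec) [ 0.22 -0.22  0.42] then mm [-6.  -0.2  8.7]
```

```bash
python3 -m pendant '[[1,[-6,0,4],[0.2,-0.2,0.3]],[1,[0,0,2],[0,0,0]],[1,[0,0,0],[0,0,0]],[1,[0,0,0],[0,0,0]],[1,[0,0,0],[0,0,0]]]'
python3 - <<'E'
from h import *
to(.5820,-.0410,.0496,-.044)
E
```

```text
clock: 38.25
tool_pos: [0.5817, -0.0408, 0.0515]
eef_rot: [0.722, 0.692, -0.0, -0.001]
contact_force: [-0.4, 0.5, -1.7]
opening: 0.581
finger_force: 30.0
pos [ 0.5817 -0.0408  0.0515] heading -0.0415 tilt [-0.0011  0.0004] grip 0.5814304634551495 29.999000517418608 t 38.25
turn first (deg rotvec) [-0.06 -0.02  0.14] then mm [-0.2  0.3  1.9]
```

```bash
python3 -m pendant '[[1,[0,0,2],[0,0,0]],[1,[0,0,0],[0,0,0]],[1,[0,0,0],[0,0,0]]]'
python3 -m pendant '[[-1,[0,0,0],[0,0,0]],[-1,[0,0,0],[0,0,0]],[-1,[0,0,0],[0,0,0]],[-1,[0,0,0],[0,0,0]],[-1,[0,0,0],[0,0,0]],[-1,[0,0,-50],[0,0,0]],[-1,[0,0,-60],[0,0,0]],[-1,[0,0,0],[0,0,0]]]'
python3 - <<'E'
from h import *
to(.4213,.2922,.16,-.130)
E
```

```text
clock: 38.62
tool_pos: [0.5818, -0.0408, 0.0495]
eef_rot: [0.722, 0.692, -0.0, -0.0]
contact_force: [0.5, 0.2, -0.1]
opening: 0.579
finger_force: 30.0
clock: 39.62
tool_pos: [0.5849, -0.0402, 0.1638]
eef_rot: [0.722, 0.692, 0.003, 0.002]
contact_force: [-0.5, 0.3, -0.0]
opening: 0.999
finger_force: 0.0
pos [ 0.5849 -0.0402  0.1638] heading -0.042 tilt [0.0077 0.0013] grip 0.998735781497042 0.0 t 39.625
turn first (deg rotvec) [ 0.44 -0.11  5.04] then mm [ 308.3 -205.3    3.8]
```

Jar is back. Now the block.

```bash
python3 -m pendant '[[-1,[0,0,0],[0.4,-0.1,5]],[-1,[51,-34,0],[0,0,0]],[-1,[51,-34,0],[0,0,0]],[-1,[51,-34,0],[0,0,0]],[-1,[51,-34,0],[0,0,0]],[-1,[51,-34,0],[0,0,0]],[-1,[51,-34,0],[0,0,0]],[-1,[0,0,0],[0,0,0]]]'
python3 -m pendant '[[-1,[0,0,0],[0,0,0]],[-1,[0,0,0],[0,0,0]]]'
python3 - <<'E'
from h import *
to(.4213,.2922,.0478,-.130)
E
```

```text
clock: 40.62
tool_pos: [0.4152, 0.2948, 0.1604]
eef_rot: [0.748, 0.664, -0.003, -0.005]
contact_force: [0.7, -1.1, -0.3]
opening: 1.0
finger_force: 0.0
clock: 40.88
tool_pos: [0.4197, 0.2865, 0.1599]
eef_rot: [0.752, 0.659, -0.004, -0.002]
contact_force: [0.2, 0.6, 0.1]
opening: 1.0
finger_force: 0.0
pos [0.4197 0.2865 0.1599] heading -0.1321 tilt [-0.0088 -0.0029] grip 1.000275682968533 0.0 t 40.875
turn first (deg rotvec) [-0.48  0.23 -0.12] then mm [  5.9   0.9 112.1]
```

```bash
python3 -m pendant '[[-1,[5,0,40],[-0.45,0.2,0]],[-1,[0,0,40],[0,0,0]],[-1,[0,0,20],[0,0,0]],[-1,[0,0,7],[0,0,0]],[-1,[0,0,0],[0,0,0]],[-1,[0,0,0],[0,0,0]],[-1,[0,0,0],[0,0,0]]]'
python3 - <<'E'
from h import *
to(.4213,.2922,.0478,-.130)
E
```

```text
clock: 41.75
tool_pos: [0.4197, 0.2939, 0.0543]
eef_rot: [0.751, 0.66, 0.001, -0.001]
contact_force: [-0.2, -0.4, -0.7]
opening: 1.003
finger_force: 0.0
pos [0.4197 0.2939 0.0543] heading -0.1294 tilt [0.001  0.0026] grip 1.0030690098405917 0.0 t 41.75
turn first (deg rotvec) [ 0.04 -0.16  0.03] then mm [-1.5  1.8  6.5]
```

```bash
python3 -m pendant '[[-1,[-1,2,6],[0,-0.1,0]],[-1,[0,0,0],[0,0,0]],[1,[0,0,0],[0,0,0]],[1,[0,0,0],[0,0,0]],[1,[0,0,0],[0,0,0]],[1,[0,0,0],[0,0,0]],[1,[0,0,0],[0,0,0]],[1,[0,0,0],[0,0,0]]]' 30
python3 -m pendant '[[1,[0,0,-10],[0,0,0]],[1,[0,0,-30],[0,0,0]],[1,[0,0,-40],[0,0,0]],[1,[0,0,-40],[0,0,0]],[1,[0,0,0],[0,0,0]],[1,[0,0,0],[0,0,0]]]'
python3 - <<'E'
from h import *
to(.5855,.0204,.165,-.045)
E
```

```text
clock: 42.75
tool_pos: [0.421, 0.2925, 0.0475]
eef_rot: [0.751, 0.66, -0.0, -0.0]
contact_force: [0.4, 0.2, 0.2]
opening: 0.566
finger_force: 29.9
clock: 43.5
tool_pos: [0.4207, 0.2916, 0.167]
eef_rot: [0.751, 0.66, -0.001, 0.0]
contact_force: [0.4, 0.2, -1.9]
opening: 0.565
finger_force: 29.9
pos [0.4207 0.2916 0.167 ] heading -0.1292 tilt [-0.001  -0.0014] grip 0.5648714319461562 29.89702306687832 t 43.5
turn first (deg rotvec) [-0.05  0.08 -4.83] then mm [-263.6  176.8    2. ]
```

```bash
python3 -m pendant '[[1,[0,0,0],[0,0.1,-4.8]],[1,[-44,30,0],[0,0,0]],[1,[-44,30,0],[0,0,0]],[1,[-44,30,0],[0,0,0]],[1,[-44,29,0],[0,0,0]],[1,[-44,29,0],[0,0,0]],[1,[-44,29,0],[0,0,0]],[1,[0,0,0],[0,0,0]]]'
python3 -m pendant '[[1,[0,0,0],[0,0,0]],[1,[0,0,0],[0,0,0]]]'
python3 - <<'E'
from h import *
to(.5855,.0204,.0498,-.045)
E
```

```text
clock: 44.5
tool_pos: [0.5866, 0.0141, 0.1642]
eef_rot: [0.726, 0.688, -0.002, -0.0]
contact_force: [-1.0, 0.8, -2.2]
opening: 0.562
finger_force: 29.9
clock: 44.75
tool_pos: [0.5849, 0.0227, 0.1665]
eef_rot: [0.722, 0.692, 0.0, -0.002]
contact_force: [0.1, -0.3, -1.8]
opening: 0.565
finger_force: 29.9
pos [0.5849 0.0227 0.1665] heading -0.0419 tilt [-0.0019  0.0024] grip 0.5653988854841769 29.89723297767341 t 44.75
turn first (deg rotvec) [-0.11 -0.13  0.18] then mm [ -2.3   0.8 116.7]
```

```bash
python3 -m pendant '[[1,[-2,1,40],[-0.1,-0.1,0.2]],[1,[0,0,40],[0,0,0]],[1,[0,0,22],[0,0,0]],[1,[0,0,8],[0,0,0]],[1,[0,0,0],[0,0,0]],[1,[0,0,0],[0,0,0]],[1,[0,0,0],[0,0,0]]]'
python3 - <<'E'
from h import *
to(.5855,.0204,.0498,-.045)
E
```

```text
clock: 45.62
tool_pos: [0.5876, 0.0189, 0.058]
eef_rot: [0.724, 0.69, 0.001, 0.001]
contact_force: [0.3, 0.2, -1.4]
opening: 0.566
finger_force: 29.9
pos [0.5876 0.0189 0.058 ] heading -0.0488 tilt [ 0.0032 -0.    ] grip 0.5663961187354855 29.897073470056057 t 45.625
turn first (deg rotvec) [ 0.18 -0.01 -0.22] then mm [ 1.4 -2.1  8.2]
```

```bash
python3 -m pendant '[[1,[1,-2,4],[0.2,0,-0.2]],[1,[0,0,3],[0,0,0]],[1,[0,0,1.2],[0,0,0]],[1,[0,0,0],[0,0,0]],[1,[0,0,0],[0,0,0]]]'
python3 - <<'E'
from h import *
to(.5855,.0204,.0498,-.045)
E
```

```text
clock: 46.25
tool_pos: [0.5848, 0.0199, 0.0495]
eef_rot: [0.723, 0.691, -0.001, -0.001]
contact_force: [-3.0, -0.9, 6.1]
opening: 0.566
finger_force: 29.9
pos [0.5848 0.0199 0.0495] heading -0.0451 tilt [-0.0021 -0.0005] grip 0.5664636323687888 29.89878441207111 t 46.25
turn first (deg rotvec) [-0.12  0.04 -0.  ] then mm [ 0.5  0.7 -0.3]
```

```bash
python3 -m pendant '[[-1,[0,0,0],[0,0,0]],[-1,[0,0,0],[0,0,0]],[-1,[0,0,0],[0,0,0]],[-1,[0,0,0],[0,0,0]],[-1,[0,0,0],[0,0,0]],[-1,[0,0,-50],[0,0,0]],[-1,[0,0,-60],[0,0,0]],[-1,[0,0,0],[0,0,0]]]'
python3 - <<'E'
from h import *
to(.4305,.3658,.16,-.1318)
E
```

```text
clock: 47.25
tool_pos: [0.5882, 0.021, 0.1632]
eef_rot: [0.723, 0.691, 0.003, 0.002]
contact_force: [-0.4, -0.7, -0.9]
opening: 1.001
finger_force: 0.0
pos [0.5882 0.021  0.1632] heading -0.0455 tilt [0.0069 0.0019] grip 1.0005193403309756 0.0 t 47.25
turn first (deg rotvec) [ 0.38 -0.15  4.94] then mm [ 321.  -201.7    3.2]
```

```bash
python3 -m pendant '[[-1,[0,0,0],[0.4,-0.1,5]],[-1,[53,-34,0],[0,0,0]],[-1,[53,-34,0],[0,0,0]],[-1,[53,-34,0],[0,0,0]],[-1,[53,-34,0],[0,0,0]],[-1,[53,-33,0],[0,0,0]],[-1,[53,-33,0],[0,0,0]],[-1,[0,0,0],[0,0,0]]]'
python3 -m pendant '[[-1,[0,0,0],[0,0,0]],[-1,[0,0,0],[0,0,0]]]'
python3 - <<'E'
from h import *
to(.4305,.3658,.0487,-.1318)
E
```

```text
clock: 48.25
tool_pos: [0.4233, 0.3665, 0.1597]
eef_rot: [0.749, 0.663, -0.003, -0.005]
contact_force: [-0.9, -1.6, 0.7]
opening: 1.001
finger_force: 0.0
clock: 48.5
tool_pos: [0.4289, 0.3577, 0.1592]
eef_rot: [0.753, 0.658, -0.005, -0.002]
contact_force: [0.7, 0.0, -0.3]
opening: 0.997
finger_force: 0.0
pos [0.4289 0.3577 0.1592] heading -0.1356 tilt [-0.0092 -0.0035] grip 0.9968825037443768 0.0 t 48.5
turn first (deg rotvec) [-0.5   0.27 -0.21] then mm [  8.3   0.5 110.5]
```

```bash
python3 -m pendant '[[-1,[7,0,40],[-0.45,0.2,-0.2]],[-1,[0,0,40],[0,0,0]],[-1,[0,0,20],[0,0,0]],[-1,[0,0,6],[0,0,0]],[-1,[0,0,0],[0,0,0]],[-1,[0,0,0],[0,0,0]],[-1,[0,0,0],[0,0,0]]]'
python3 - <<'E'
from h import *
to(.4305,.3658,.0487,-.1318)
E
```

```text
clock: 49.38
tool_pos: [0.4288, 0.3673, 0.0547]
eef_rot: [0.751, 0.66, 0.001, -0.001]
contact_force: [0.1, 0.2, -0.6]
opening: 1.0
finger_force: 0.0
pos [0.4288 0.3673 0.0547] heading -0.1293 tilt [0.0002 0.0024] grip 1.0001653881090673 0.0 t 49.375
turn first (deg rotvec) [-0.   -0.14  0.14] then mm [-1.3  1.9  6. ]
```

```bash
python3 -m pendant '[[-1,[-1,2,5.5],[0,-0.1,0]],[-1,[0,0,0],[0,0,0]],[1,[0,0,0],[0,0,0]],[1,[0,0,0],[0,0,0]],[1,[0,0,0],[0,0,0]],[1,[0,0,0],[0,0,0]],[1,[0,0,0],[0,0,0]],[1,[0,0,0],[0,0,0]]]' 30
python3 -m pendant '[[1,[0,0,-10],[0,0,0]],[1,[0,0,-30],[0,0,0]],[1,[0,0,-40],[0,0,0]],[1,[0,0,-40],[0,0,0]],[1,[0,0,0],[0,0,0]],[1,[0,0,0],[0,0,0]]]'
python3 - <<'E'
from h import *
to(.5861,.0859,.165,-.047)
E
```

```text
clock: 50.38
tool_pos: [0.4301, 0.3658, 0.0484]
eef_rot: [0.751, 0.66, -0.001, -0.0]
contact_force: [-0.6, -0.1, 0.4]
opening: 0.577
finger_force: 30.0
clock: 51.12
tool_pos: [0.43, 0.365, 0.1678]
eef_rot: [0.751, 0.66, -0.001, 0.0]
contact_force: [0.4, -0.8, -1.3]
opening: 0.574
finger_force: 30.0
pos [0.43   0.365  0.1678] heading -0.1292 tilt [-0.0017 -0.0019] grip 0.5739160498184428 29.998598266392946 t 51.125
turn first (deg rotvec) [-0.09  0.11 -4.71] then mm [-271.5  169.     2.8]
```

```bash
python3 -m pendant '[[1,[0,0,0],[-0.1,0.1,-4.7]],[1,[-45,28,0],[0,0,0]],[1,[-45,28,0],[0,0,0]],[1,[-45,28,0],[0,0,0]],[1,[-45,28,0],[0,0,0]],[1,[-45,28,0],[0,0,0]],[1,[-45,28,0],[0,0,0]],[1,[0,0,0],[0,0,0]]]'
python3 -m pendant '[[1,[0,0,0],[0,0,0]],[1,[0,0,0],[0,0,0]]]'
python3 - <<'E'
from h import *
to(.5861,.0859,.0507,-.047)
E
```

```text
clock: 52.12
tool_pos: [0.5864, 0.0812, 0.1654]
eef_rot: [0.727, 0.687, -0.002, 0.001]
contact_force: [0.1, -0.2, -1.5]
opening: 0.57
finger_force: 30.0
clock: 52.38
tool_pos: [0.5843, 0.0902, 0.1677]
eef_rot: [0.722, 0.692, 0.0, -0.001]
contact_force: [-0.3, -0.2, -1.8]
opening: 0.57
finger_force: 30.0
pos [0.5843 0.0902 0.1677] heading -0.0436 tilt [-0.0008  0.002 ] grip 0.5697791111221031 29.99869960360229 t 52.375
turn first (deg rotvec) [-0.05 -0.11  0.19] then mm [ -4.2   2.  117. ]
```

```bash
python3 -m pendant '[[1,[-4,1,40],[0,-0.1,0.2]],[1,[0,0,40],[0,0,0]],[1,[0,0,22],[0,0,0]],[1,[0,0,8],[0,0,0]],[1,[0,0,0],[0,0,0]],[1,[0,0,0],[0,0,0]],[1,[0,0,0],[0,0,0]]]'
python3 - <<'E'
from h import *
to(.5861,.0859,.0507,-.047)
E
```

```text
clock: 53.25
tool_pos: [0.5869, 0.0844, 0.0591]
eef_rot: [0.725, 0.689, 0.001, 0.001]
contact_force: [0.6, 0.2, -0.1]
opening: 0.574
finger_force: 30.0
pos [0.5869 0.0844 0.0591] heading -0.0505 tilt [ 0.0023 -0.0002] grip 0.5744323481234207 29.998547611758113 t 53.25
turn first (deg rotvec) [ 0.13  0.01 -0.2 ] then mm [ 1.4 -0.9  8.4]
```

```bash
python3 -m pendant '[[1,[1,-1,4],[0.1,0,-0.2]],[1,[0,0,3],[0,0,0]],[1,[0,0,1],[0,0,0]],[1,[0,0,0],[0,0,0]],[1,[0,0,0],[0,0,0]]]'
python3 - <<'E'
from h import *
to(.5861,.0859,.0507,-.047)
E
```

```text
clock: 53.88
tool_pos: [0.5851, 0.0852, 0.0504]
eef_rot: [0.724, 0.69, -0.001, -0.0]
contact_force: [-2.4, -0.6, 4.3]
opening: 0.572
finger_force: 30.0
pos [0.5851 0.0852 0.0504] heading -0.0469 tilt [-0.0013 -0.0008] grip 0.5721393441185338 29.99856010079384 t 53.875
turn first (deg rotvec) [-0.07  0.05  0.  ] then mm [ 0.7  0.9 -0.3]
```

Release, rise, back off toward -y, and look.

```bash
python3 -m pendant '[[-1,[0,0,0],[0,0,0]],[-1,[0,0,0],[0,0,0]],[-1,[0,0,0],[0,0,0]],[-1,[0,0,0],[0,0,0]],[-1,[0,0,0],[0,0,0]],[-1,[0,0,-50],[0,0,0]],[-1,[0,0,-60],[0,0,0]],[-1,[0,0,-30],[0,0,0]]]'
python3 -m pendant '[[-1,[-40,0,-20],[0,0,0]],[-1,[-40,0,0],[0,0,0]],[-1,[-40,0,0],[0,0,0]],[-1,[0,0,0],[0,0,0]],[-1,[0,0,0],[0,0,0]]]'
python3 - <<'E'
from h import *
to(.5,0,.2); wrist("w8")
E
```

```text
clock: 54.88
tool_pos: [0.5866, 0.0861, 0.1933]
eef_rot: [0.723, 0.69, 0.001, 0.001]
contact_force: [0.1, -0.1, -1.1]
opening: 0.998
finger_force: 0.0
clock: 55.5
tool_pos: [0.5799, -0.0336, 0.2103]
eef_rot: [0.723, 0.691, -0.0, -0.0]
contact_force: [-0.5, 1.0, 0.1]
opening: 1.0
finger_force: 0.0
pos [ 0.5799 -0.0336  0.2103] heading -0.0464 tilt [-0.0008  0.0005] grip 1.000226223956049 0.0 t 55.5
turn first (deg rotvec) [-0.05 -0.03 -0.  ] then mm [ 29.9 -81.3  10.3]
[[342.9, 0.0, 324.7], [0.0, 342.9, 238.4], [0.0, 0.0, 1.0]] cam at [0.5835 0.037  0.356 ]
```

View pics/w8.png

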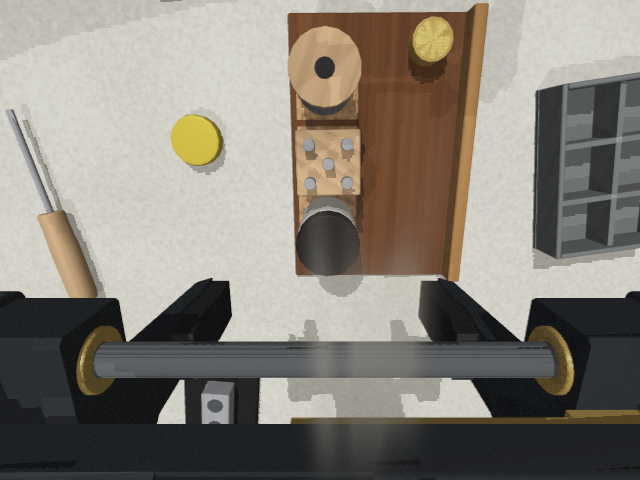

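The spool (324,68), block (328,164) and jar (328,242) are upright on their cork squares, and the tin and wax look untouched. I'll check the positions, then hand in.

Run:
```python
from h import *
from plant import r
W=load("w8")
P={n:ray(W,px,z)[:2] for n,px,z in [("spool",(324,68),.1),("jar",(328,242),.1),("block",(328.5,164),.1),("tin",(433,39),.032),("wax",(196,140),.016)]}
T={"spool":(.5876,.085),"jar":(.582,-.040),"block":(.5853,.0212),"tin":(.6785,.1141),"wax":(.4607,.0428)}
d={n:np.linalg.norm(P[n]-T[n]) for n in P}; print(d)
if max(d.values())<.008: print(r.finish_job())
```

```text
{'spool': np.float64(0.003015366159182145), 'jar': np.float64(0.000469619263964184), 'block': np.float64(0.001322415710333161), 'tin': np.float64(0.0006783076414363664), 'wax': np.float64(0.0004536435611351891)}
the job is handed in; nothing more can be done
None
```

I handed the job in at about 56 s, verdict not shown: the bar was within about 1 mm of the pad's centre, the jar, spool and block stood upright within about 3 mm of where they started, and the tin and wax had not moved.

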